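# Riddle the kiln posts

### The job

Stand or lay every kiln post from the bench in the sieve basket of the blue riddle, then slide the red catch back so that the basket is free. Rock the basket by its green handle, lifting it some 35 degrees and letting it down again, as often as it takes for all glaze beads to drop through the slots into the tray below while the posts stay in the basket; then tip the basket right over so that all posts end up in the blue bin beside it. Finally bring the basket back down level, slide the catch fully home again, and leave everything else on the bench undisturbed.

Things in the scene. Friction and masses are not known exactly. Their poses are not given: they have to be found in the camera images.
- riddle: Blue bench riddle, bolted down, yawed up to 0.2 rad. Origin on the bench under the middle of its basket; +x away from the robot (the catch is on the -x side), +y from basket to bin. Its hinge axis runs along x at y=+70, z=115 mm, between uprights at x=+-114. With the basket level nothing of it is higher than 176 mm but the catch knob (204).
- basket (a joint): Tipping angle, rad: 0 level on its stops; grows as the handle (-y) side is lifted and the spout (+y) side sinks over the bin; stop at 1.75. Let go below 1.0 it sinks to level, above 1.3 it falls over to the stop. Beads roll from 0.3 on; posts stay in up to 0.7, slide out beyond 1.3 (empty it at 1.6 or more). With the catch home it rises less than 0.06.
- basket_floor (a point): Point on the steel basket's floor, 130 mm above the bench over the riddle's origin when level; axes as the riddle's, turning with the basket. Inside: x +-94, y -70 to +57 mm, then a spout ramp rises at 50 deg to y=+96, z=+46. Back and end walls rise to z=+46. Floor: solid ledge y -70 to -42; from it seven round 5 mm bars at x=0, +-22, +-44, +-66 reach to y=+40 (17 mm gaps, and 17 mm to the ramp).
- handle (a point): Middle of the green round handle bar, 13 mm diameter, 100 mm long along the riddle's x, 53 mm outside the basket's back wall. Level: 150 mm above the bench, 195 mm from the hinge axis in -y, 35 mm above it. Can be pinched from above, a finger on either side in y, and led on its arc about the hinge while it turns in the grip; takes under 10 N to lift.
- catch (a joint): Red sliding catch, m: 0 home (its tongue lies over the red lug of the basket and holds it down), 0.04 fully back. It slides along the riddle's +y to free, stays where left, 2 N friction. The lug is clear beyond 0.023. Slide it home only over a level basket.
- catch_knob (a point): Point on the red upright knob of the catch, 18 mm diameter, 42 mm high, 10 mm below its top. When home it is at x=-128, y=-5 mm of the riddle, 184.5 mm above the bench.
- tray (a point): Centre of the inner floor of the bead tray under the basket, axes as the riddle's: 204 x 183 mm inside, walls 30 mm high, floor 6 mm above the bench.
- bin (a point): Centre of the inner floor of the blue receiving bin, axes as the riddle's: 228 mm (x) by 173 mm (y) inside, floor 6 mm above the bench, walls 64 mm (riddle side), 94 mm (ends), 144 mm (far side) above that floor.
- post0: Cream hexagonal ceramic kiln post, 34 mm across flats, 65 mm long, about 130 g, standing on the bench at the start. Origin at its centre, z along its length; its flats face +-x and every 60 degrees on. May be absent.
- post1: Cream hexagonal ceramic kiln post, 34 mm across flats, 65 mm long, about 130 g, standing on the bench at the start. Origin at its centre, z along its length; its flats face +-x and every 60 degrees on. May be absent.
- post2: Cream hexagonal ceramic kiln post, 34 mm across flats, 65 mm long, about 130 g, standing on the bench at the start. Origin at its centre, z along its length; its flats face +-x and every 60 degrees on. May be absent.
- post3: Cream hexagonal ceramic kiln post, 34 mm across flats, 65 mm long, about 130 g, standing on the bench at the start. Origin at its centre, z along its length; its flats face +-x and every 60 degrees on. May be absent.
- post4: Cream hexagonal ceramic kiln post, 34 mm across flats, 65 mm long, about 130 g, standing on the bench at the start. Origin at its centre, z along its length; its flats face +-x and every 60 degrees on. May be absent.
- bead0: Glassy glaze bead, ball of 15 mm diameter, origin at its centre; lies on the solid ledge of the basket floor at the start. May be absent.
- bead1: Glassy glaze bead, ball of 15 mm diameter, origin at its centre; lies on the solid ledge of the basket floor at the start. May be absent.
- bead2: Glassy glaze bead, ball of 15 mm diameter, origin at its centre; lies on the solid ledge of the basket floor at the start. May be absent.
- bead3: Glassy glaze bead, ball of 15 mm diameter, origin at its centre; lies on the solid ledge of the basket floor at the start. May be absent.
- bead4: Glassy glaze bead, ball of 15 mm diameter, origin at its centre; lies on the solid ledge of the basket floor at the start. May be absent.
- water_bottle: Bystander, not to be disturbed: clear plastic water bottle with blue cap, 72 mm diameter, 210 mm tall, origin at the middle of its underside.
- glaze_jar: Bystander, not to be disturbed: small blue jar with white lid, 64 mm diameter, 85 mm tall, origin at the middle of its underside.
- slip_bowl: Bystander, not to be disturbed: terracotta bowl, 110 mm diameter, 50 mm tall, origin at the middle of its underside.
- rib_knife: Bystander, not to be disturbed: spatula-like pottery knife lying flat, 200 mm long.
- small_vase: Bystander, not to be disturbed: blue vase, 90 mm diameter, 125 mm tall, origin at the middle of its underside.
Things that resemble listed ones, but are neither listed nor needed, are in the scene too. What is shaped like the post4 but purple is not meant. What is shaped like the post3 but purple is not meant.

How it is judged:
On the way, in this order (a step that is already met when the one before it is completed fails the run):
1. all posts are in the level basket, the catch still home (x of post0 in the frame of basket_floor between -0.097 and 0.097 m and y of post0 in the frame of basket_floor between -0.075 and 0.1 m and z of post0 in the frame of basket_floor between -0.005 and 0.09 m and x of post1 in the frame of basket_floor between -0.097 and 0.097 m and y of post1 in the frame of basket_floor between -0.075 and 0.1 m and z of post1 in the frame of basket_floor between -0.005 and 0.09 m and x of post2 in the frame of basket_floor between -0.097 and 0.097 m and y of post2 in the frame of basket_floor between -0.075 and 0.1 m and z of post2 in the frame of basket_floor between -0.005 and 0.09 m and x of post3 in the frame of basket_floor between -0.097 and 0.097 m and y of post3 in the frame of basket_floor between -0.075 and 0.1 m and z of post3 in the frame of basket_floor between -0.005 and 0.09 m and x of post4 in the frame of basket_floor between -0.097 and 0.097 m and y of post4 in the frame of basket_floor between -0.075 and 0.1 m and z of post4 in the frame of basket_floor between -0.005 and 0.09 m and value of joint catch below 0.012 m and value of joint basket below 0.06 rad), for 0.2 s.
2. the catch is slid back, the posts still in the basket (x of post0 in the frame of basket_floor between -0.097 and 0.097 m and y of post0 in the frame of basket_floor between -0.075 and 0.1 m and z of post0 in the frame of basket_floor between -0.005 and 0.09 m and x of post1 in the frame of basket_floor between -0.097 and 0.097 m and y of post1 in the frame of basket_floor between -0.075 and 0.1 m and z of post1 in the frame of basket_floor between -0.005 and 0.09 m and x of post2 in the frame of basket_floor between -0.097 and 0.097 m and y of post2 in the frame of basket_floor between -0.075 and 0.1 m and z of post2 in the frame of basket_floor between -0.005 and 0.09 m and x of post3 in the frame of basket_floor between -0.097 and 0.097 m and y of post3 in the frame of basket_floor between -0.075 and 0.1 m and z of post3 in the frame of basket_floor between -0.005 and 0.09 m and x of post4 in the frame of basket_floor between -0.097 and 0.097 m and y of post4 in the frame of basket_floor between -0.075 and 0.1 m and z of post4 in the frame of basket_floor between -0.005 and 0.09 m and value of joint catch above 0.026 m and value of joint basket below 0.1 rad), for 0.1 s.
3. the basket is rocked up by at least 0.3 rad with the posts in it (x of post0 in the frame of basket_floor between -0.097 and 0.097 m and y of post0 in the frame of basket_floor between -0.075 and 0.1 m and z of post0 in the frame of basket_floor between -0.005 and 0.09 m and x of post1 in the frame of basket_floor between -0.097 and 0.097 m and y of post1 in the frame of basket_floor between -0.075 and 0.1 m and z of post1 in the frame of basket_floor between -0.005 and 0.09 m and x of post2 in the frame of basket_floor between -0.097 and 0.097 m and y of post2 in the frame of basket_floor between -0.075 and 0.1 m and z of post2 in the frame of basket_floor between -0.005 and 0.09 m and x of post3 in the frame of basket_floor between -0.097 and 0.097 m and y of post3 in the frame of basket_floor between -0.075 and 0.1 m and z of post3 in the frame of basket_floor between -0.005 and 0.09 m and x of post4 in the frame of basket_floor between -0.097 and 0.097 m and y of post4 in the frame of basket_floor between -0.075 and 0.1 m and z of post4 in the frame of basket_floor between -0.005 and 0.09 m and value of joint basket above 0.3 rad).
4. the basket is let down again (below 0.15 rad), all beads have fallen into the tray and all posts are still in the basket (x of post0 in the frame of basket_floor between -0.097 and 0.097 m and y of post0 in the frame of basket_floor between -0.075 and 0.1 m and z of post0 in the frame of basket_floor between -0.005 and 0.09 m and x of post1 in the frame of basket_floor between -0.097 and 0.097 m and y of post1 in the frame of basket_floor between -0.075 and 0.1 m and z of post1 in the frame of basket_floor between -0.005 and 0.09 m and x of post2 in the frame of basket_floor between -0.097 and 0.097 m and y of post2 in the frame of basket_floor between -0.075 and 0.1 m and z of post2 in the frame of basket_floor between -0.005 and 0.09 m and x of post3 in the frame of basket_floor between -0.097 and 0.097 m and y of post3 in the frame of basket_floor between -0.075 and 0.1 m and z of post3 in the frame of basket_floor between -0.005 and 0.09 m and x of post4 in the frame of basket_floor between -0.097 and 0.097 m and y of post4 in the frame of basket_floor between -0.075 and 0.1 m and z of post4 in the frame of basket_floor between -0.005 and 0.09 m and x of bead0 in the frame of tray between -0.105 and 0.105 m and y of bead0 in the frame of tray between -0.095 and 0.095 m and z of bead0 in the frame of tray between 0 and 0.05 m and x of bead1 in the frame of tray between -0.105 and 0.105 m and y of bead1 in the frame of tray between -0.095 and 0.095 m and z of bead1 in the frame of tray between 0 and 0.05 m and x of bead2 in the frame of tray between -0.105 and 0.105 m and y of bead2 in the frame of tray between -0.095 and 0.095 m and z of bead2 in the frame of tray between 0 and 0.05 m and x of bead3 in the frame of tray between -0.105 and 0.105 m and y of bead3 in the frame of tray between -0.095 and 0.095 m and z of bead3 in the frame of tray between 0 and 0.05 m and x of bead4 in the frame of tray between -0.105 and 0.105 m and y of bead4 in the frame of tray between -0.095 and 0.095 m and z of bead4 in the frame of tray between 0 and 0.05 m and value of joint basket below 0.15 rad), for 0.2 s.
5. all posts have been tipped into the bin (x of post0 in the frame of bin between -0.115 and 0.115 m and y of post0 in the frame of bin between -0.087 and 0.087 m and z of post0 in the frame of bin between 0 and 0.1 m and x of post1 in the frame of bin between -0.115 and 0.115 m and y of post1 in the frame of bin between -0.087 and 0.087 m and z of post1 in the frame of bin between 0 and 0.1 m and x of post2 in the frame of bin between -0.115 and 0.115 m and y of post2 in the frame of bin between -0.087 and 0.087 m and z of post2 in the frame of bin between 0 and 0.1 m and x of post3 in the frame of bin between -0.115 and 0.115 m and y of post3 in the frame of bin between -0.087 and 0.087 m and z of post3 in the frame of bin between 0 and 0.1 m and x of post4 in the frame of bin between -0.115 and 0.115 m and y of post4 in the frame of bin between -0.087 and 0.087 m and z of post4 in the frame of bin between 0 and 0.1 m), for 0.2 s.
At the end, for the whole second after the job is handed in: All posts lie at rest in the bin, all beads in the tray, the basket is level (below 0.05 rad) and the catch home (within 8 mm) (all of step 5 and x of bead0 in the frame of tray between -0.105 and 0.105 m and y of bead0 in the frame of tray between -0.095 and 0.095 m and z of bead0 in the frame of tray between 0 and 0.05 m and x of bead1 in the frame of tray between -0.105 and 0.105 m and y of bead1 in the frame of tray between -0.095 and 0.095 m and z of bead1 in the frame of tray between 0 and 0.05 m and x of bead2 in the frame of tray between -0.105 and 0.105 m and y of bead2 in the frame of tray between -0.095 and 0.095 m and z of bead2 in the frame of tray between 0 and 0.05 m and x of bead3 in the frame of tray between -0.105 and 0.105 m and y of bead3 in the frame of tray between -0.095 and 0.095 m and z of bead3 in the frame of tray between 0 and 0.05 m and x of bead4 in the frame of tray between -0.105 and 0.105 m and y of bead4 in the frame of tray between -0.095 and 0.095 m and z of bead4 in the frame of tray between 0 and 0.05 m and value of joint basket below 0.05 rad and value of joint catch below 0.008 m and linear speed of each of post0, post1, post2, post3, post4 below 0.05 m/s); the robot touches nothing.
It fails at once if a bystander is moved more than 40 mm (distance of any of water_bottle, glaze_jar, slip_bowl, rib_knife, small_vase from where it was at the start of the episode above 0.04 m).
Of post0, post1, post2, post3, post4 only 3 to 5 are there at a start; the rules pass over those that are not, and their reading is None.
Of bead0, bead1, bead2, bead3, bead4 only 2 to 5 are there at a start; the rules pass over those that are not, and their reading is None.
At some moment in a run one of post0, post1, post2, post3, post4 may be knocked a few centimetres aside while the robot is not near it.
It also fails if it takes over 210 s, if anything falls off the work surface, if the arm or the gripper's body presses on something with over 40 N, if the wrist force passes 120 N, or if a joint passes its speed limit or range.

### The arm

A 7-joint arm with a two-finger parallel gripper is mounted at the origin on the work surface. World frame = base frame: x ahead of the robot, y to its left, z up, the work surface at z = 0. Lengths are in m, angles in rad, forces in N, time in s.
With the tool pointing down it reaches from about 0.4 to 0.85 m from the base axis. Payload 4.5 kg.
Tool frame: the origin (TCP) lies on the centre line of the jaws, within the pads' length; the fingertips stand 11 mm ahead of it and the grasp point (between the pads) lies 8 mm behind it; z points along the fingers, y is the line along which they close (so a half turn about z gives the same grasp; the last joint's range is limited). The gripper opens to 88 mm and grips with 3 to 60 N. Pads are 18 mm wide; open, the fingers measure 123 mm over their backs; the gripper's body (75 mm by 187 mm) begins 45 mm behind the grasp point.
Start: joints at [1.24, 0.689, -0.195, 1.565, 0.157, 0.902, -0.215], TCP at [0.223, -0.584, 0.215] pointing down, gripper open.
Joint ranges: [-3.01, 3.01], [-0.46, 2.08], [-1.47, 1.51], [0.13, 2.56], [-1, 4.14], [0.04, 2.09], [-2.66, 2.66]. Speed limits (rad/s): [2.57, 2.57, 3.14, 3.14, 3.14, 3.14, 3.14].

### API

Orientations are given as a unit quaternion [x, y, z, w].
In Python, from plant import * gives the robot as it stands. The module is installed in compiled form; this text tells all that it offers.
- The arm moves only by the tool send_rows, never from a script. Its argument "motion" is a list of rows, each an object of numbers: "x", "y", "z": the shift along the tool's x, y, z in cm; "rx", "ry", "rz": the turn, a rotation vector about the tool's x, y, z in rad; "jaw": the finger opening in cm, from 0 to 8.81. In form: [{"x": .., "y": .., "z": .., "rx": .., "ry": .., "rz": .., "jaw": ..}, ...]. A call has exactly 5 rows; each row shifts and turns the commanded pose from where the row before left it, along the tool's axes as they then stand; what a row does not reach is not made up. A row lasts 1/10 s, in which the tool goes at most 50 mm and 8.59 degrees, less where a joint would pass 70% of its speed; a pose out of reach is approached as far as the arm can. A call is refused whole if a number of a shift passes 5 or a number of a turn 0.15, either way. A call with a gripper value outside its range is refused whole. The fingers move at their own pace and stop on an object; "grip_force" is the grip in N (left out, the last holds). Time passes only in rows, so rows that do not move let the fingers close, or fill a call up. It gives the time, the measured TCP pose, the force, the opening and the grip force at its end, in the units of the state.
- get_state(): the state, without advancing time (a new reading comes with each control period).
- snapshot(name): name is "scene" or "top" or "wrist"; returns a dict with "img" (400x640x3 uint8, red, green, blue), "vertical_fov" (degrees; the focal length in pixels is half the picture's height over the tangent of half this angle, whatever the lens; pixels are square), "cx", "cy" (the principal point, pixels), "D" ([k1, k2, p1, p2, k3] as OpenCV has them; the pictures are not rectified), "extrinsics" (4x4, takes a point from camera to world coordinates). Camera axes: x right, y up, looking along -z (the intrinsics and any distortion apply to the point x, -y, -z); pixel columns grow to the right and rows downward; lengths in m; the calibration is good to about 2 mm. A picture is of the moment at which its call begins. There is no depth.
- finish_job(): hands the job in; it is judged then, once.
The state is a dict: "clock": time; "q": joint angles; "qd": joint speeds; "joint_torque": joint torques, N m; "tool_pos": TCP position; "eef_rot": TCP orientation; "contact_force": force on the tool from outside, world axes, zero at the start; "moment": the same for the moment, N m; "opening": opening from 0.0 (shut) to 1.0 (fully open); "finger_force": force on a finger pad.
Only numpy, scipy, OpenCV 4.12 (cv2) and the standard library are available. Lean on these libraries where they do the work, as an engineer would, in place of code of your own. Each camera call takes 0.05 s, during which the arm holds its last target. There are 200 camera calls.

## Working session

There is one attempt and no reset: what is moved stays moved. The work goes in short steps, Python scripts to look and compute and a tool call to move; the robot and the scene stay as the last step left them, time stands still between calls to the robot, and variables do not carry over. Pictures are saved under pics/ and viewed, at most 14 in all, crops included, and the job is handed in when it is done.

Besides the shell and the picture viewer there is one more tool, called after "Request:" in YAML: its name, and indented under it one key for each argument. send_rows: Moves the arm, as the interface text tells. Its arguments: {"type":"object","properties":{"motion":{"type":"array"},"grip_force":{"type":"number"}},"required":["motion"]}

```bash
mkdir -p pics
cat > h.py <<'E'
from plant import *
import numpy as np, cv2
from scipy.spatial.transform import Rotation as R
def cam(s):
    f=200/np.tan(np.radians(s['vertical_fov'])/2)
    return np.array([[f,0,s['cx']],[0,f,s['cy']],[0,0,1.]]),np.array(s['D'],float),np.array(s['extrinsics'])
def ray(s,uv):
    K,D,E=cam(s); p=cv2.undistortPoints(np.array(uv,float).reshape(-1,1,2),K,D).reshape(-1,2)
    d=np.c_[p[:,0],-p[:,1],-np.ones(len(p))]@E[:3,:3].T
    return E[:3,3],d
def onz(s,uv,z):
    o,d=ray(s,uv); return o+d*((z-o[2])/d[:,2])[:,None]
def proj(s,P):
    K,D,E=cam(s); c=(np.atleast_2d(P)-E[:3,3])@E[:3,:3]; c=c*[1,-1,-1]
    return cv2.projectPoints(c,np.zeros(3),np.zeros(3),K,D)[0].reshape(-1,2)
def save(s,n,crop=None,k=1):
    im=s['img'][:,:,::-1]
    if crop: im=im[crop[1]:crop[3],crop[0]:crop[2]]
    cv2.imwrite('pics/'+n+'.png',cv2.resize(im,None,fx=k,fy=k,interpolation=cv2.INTER_CUBIC))
def tool(): 
    s=get_state(); return np.array(s['tool_pos']),R.from_quat(s['eef_rot'])
E
python3 - <<'E'
from h import *
import pickle
S={n:snapshot(n) for n in('scene','top')}
pickle.dump(S,open('s0.pkl','wb'))
for n in S: save(S[n],n+'0',k=1.25); print(n,S[n]['vertical_fov'],S[n]['D'],np.round(S[n]['extrinsics'],3).tolist())
st=get_state();print(st); print(R.from_quat(st['eef_rot']).as_matrix().round(3))
E
```

```text
scene 56.87724862231018 [-0.03824548  0.          0.          0.          0.        ] [[0.89, -0.285, 0.357, 0.906], [0.457, 0.539, -0.707, -0.773], [0.009, 0.792, 0.61, 0.856], [0.0, 0.0, 0.0, 1.0]]
top 53.10683527445072 [-0.0443091  0.         0.         0.         0.       ] [[-0.007, 0.997, -0.077, 0.405], [-1.0, -0.005, 0.018, 0.027], [0.018, 0.077, 0.997, 1.155], [0.0, 0.0, 0.0, 1.0]]
{'clock': 0.1, 'q': array([ 1.23978441,  0.68991134, -0.194531  ,  1.56620276,  0.1572949 ,
        0.90247488, -0.21506308]), 'qd': array([-0.00040861, -0.0022697 ,  0.00038402, -0.00195628,  0.00096112,
        0.00065682,  0.00078693]), 'joint_torque': array([-2.83220994e-03, -5.28502965e+01, -1.27134886e+00, -1.53837347e+01,
       -5.25080273e-02,  2.03938427e-03,  5.81749237e-05]), 'tool_pos': array([ 0.22274209, -0.58333843,  0.21389345]), 'eef_rot': array([ 9.83399457e-01,  1.81452094e-01, -1.94635022e-04, -7.79021216e-04]), 'contact_force': array([-0.20650107, -0.39515339, -0.12683594]), 'moment': array([-0.02228254, -0.00061795, -0.0383132 ]), 'finger_force': 0.0, 'opening': 1.003925418941697}
[[ 0.934  0.357 -0.001]
 [ 0.357 -0.934  0.001]
 [-0.    -0.002 -1.   ]]
```

View pics/top0.png

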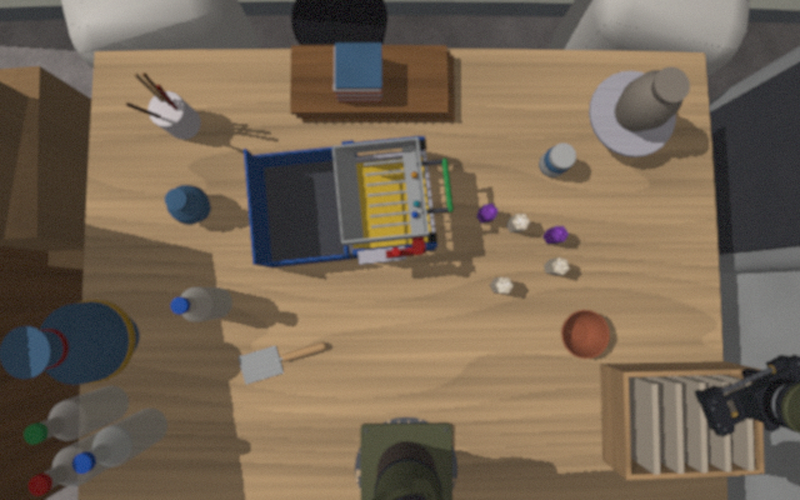

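View pics/scene0.png

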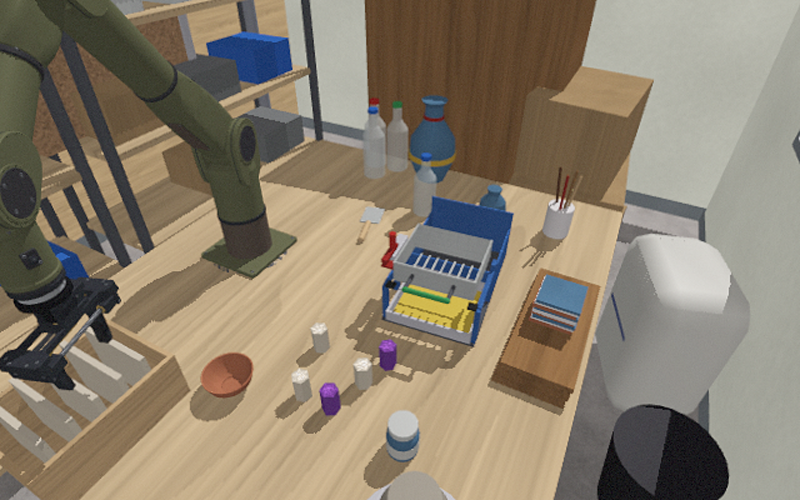

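Top view (800-px frame): three cream posts at (519,221), (560,266) and (503,285). The purple ones at (487,213) and (556,235) are decoys. The riddle has its green handle at (447,186), red catch knob near (418,246) and bin on the left. Next I measure these.

```bash
cat > m0.py <<'E'
from h import *
import pickle
S=pickle.load(open('s0.pkl','rb'))
t=S['top']; hsv=cv2.cvtColor(t['img'],cv2.COLOR_RGB2HSV)
def blobs(m,amin):
    n,l,st,c=cv2.connectedComponentsWithStats(m.astype('uint8')); return [(c[i],st[i],l==i) for i in range(1,n) if st[i][4]>=amin]
H,Sa,V=[hsv[:,:,i].astype(int) for i in range(3)]
roi=np.zeros(H.shape,bool); roi[110:290,180:520]=1
print('cream');
for c,s,m in blobs((Sa<60)&(V>170)&roi,15): print(c.round(1),s, onz(t,[c],.065).round(4))
print('green')
for c,s,m in blobs((H>45)&(H<85)&(Sa>120)&roi,20):
    yx=np.argwhere(m)[:,::-1]; v=cv2.fitLine(yx.astype('f4'),cv2.DIST_L2,0,.01,.01).ravel()
    pr=(yx-v[2:])@v[:2]; e=[v[2:]+v[:2]*pr.min(),v[2:]+v[:2]*pr.max()]
    P=onz(t,e,.153); d=P[1]-P[0]; print(c,P.round(4),P.mean(0),'len',np.linalg.norm(d),'yaw',np.arctan2(-d[1],d[0]) , np.arctan2(d[1],d[0]))
print('red')
for c,s,m in blobs(((H<8)|(H>172))&(Sa>150)&roi,10): print(c.round(1),s,onz(t,[c],.19).round(4))
save(t,'crop_posts',(350,140,480,250),6)
save(t,'crop_rid',(190,100,380,225),4)
E
python3 m0.py
```

```text
cream
[416.5 176.8] [410 171  13  12 109] [[ 0.5538 -0.2569  0.065 ]]
[448.3 212.3] [443 206  12  13  99] [[ 0.4549 -0.3429  0.065 ]]
[402.6 227.8] [397 222  12  12 109] [[ 0.4134 -0.2152  0.065 ]]
green
[357.54032258 147.35483871] [[ 0.668  -0.0797  0.153 ]
 [ 0.5646 -0.0905  0.153 ]] [ 0.61631404 -0.08511948  0.153     ] len 0.10389017588215181 yaw 3.0377471724310614 -3.0377471724310614
red
[327.7 199. ] [310 190  30  16 212] [[ 0.4833 -0.0067  0.19  ]]
```

View pics/crop_posts.png

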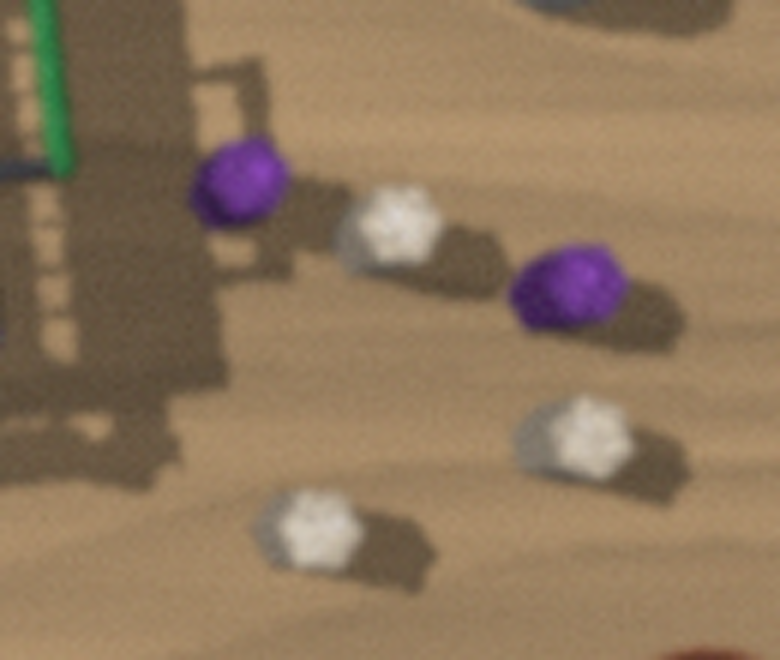

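View pics/crop_rid.png

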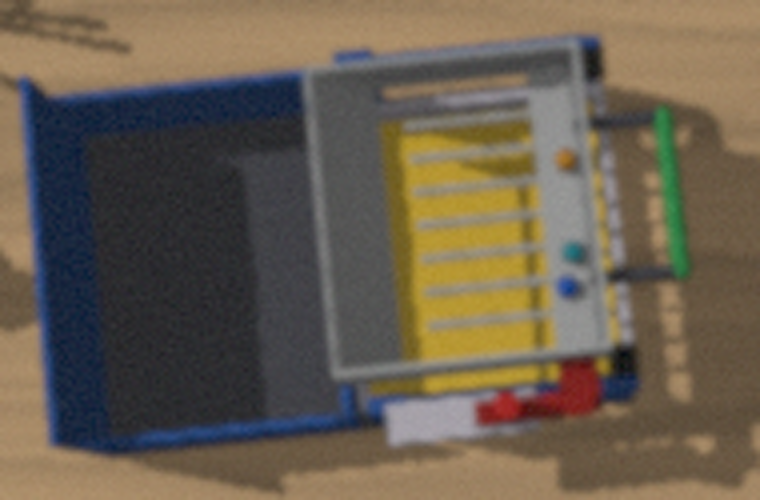

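Three cream posts are confirmed at crop px (400,225), (590,437) and (320,530), and the purple ones are excluded. The basket holds three beads (orange, teal, blue) on the ledge. I'll move above the posts for a close look.

Request:
send_rows:
  motion:
    - {"x":3.45,"y":-1.8,"z":-1.4,"jaw":6}
    - {"x":3.45,"y":-1.8,"z":-1.4,"jaw":6}
    - {"x":3.45,"y":-1.8,"z":-1.4,"jaw":6}
    - {"x":3.45,"y":-1.8,"z":-1.4,"jaw":6}
    - {"x":3.45,"y":-1.8,"z":-1.4,"jaw":6}
  grip_force: 20

```text
schema error: expected keys x, y, z, rx, ry, rz, jaw
```

Request:
send_rows:
  motion:
    - {"x":3.45,"y":-1.8,"jaw":6}
    - {"x":3.45,"y":-1.8,"jaw":6}
    - {"x":3.45,"y":-1.8,"jaw":6}
    - {"x":3.45,"y":-1.8,"jaw":6}
    - {"x":3.45,"y":-1.8,"jaw":6}

```text
schema error: expected keys x, y, z, rx, ry, rz, jaw
```

Request:
send_rows:
  motion:
    - {"rz":0.13,"jaw":6}
    - {"rz":0.13,"jaw":6}
    - {"z":0,"jaw":6}
    - {"z":0,"jaw":6}
    - {"z":0,"jaw":6}

```text
schema error: expected keys x, y, z, rx, ry, rz, jaw
```

```bash
cat > rid.py <<'E'
from h import *
import pickle
t=pickle.load(open('s0.pkl','rb'))['top']
c=lambda L:[[190+u/4,100+v/4] for u,v in L]
print('knob',onz(t,c([(507,400)]),.194).round(4))
P=onz(t,c([(305,73),(335,375),(608,355),(580,40)]),.176); print('rim',P.round(4).tolist())
print('beads',onz(t,c([(566,160),(573,253),(569,288)]),.1375).round(4).tolist())
print('bars ends',onz(t,c([(545,122),(550,316)]),.13).round(4).tolist())
E
python3 rid.py
python3 - <<'E'
from h import *
s=snapshot('wrist'); save(s,'w1',k=1.25); import pickle; pickle.dump(s,open('w1.pkl','wb'))
p,r=tool(); print(p,r.as_matrix().round(3).tolist(),np.round(s['extrinsics'],3).tolist(),get_state()['clock'])
E
```

```text
knob [[0.4807 0.0199 0.194 ]]
rim [[0.6873, 0.1445, 0.176], [0.4981, 0.1251, 0.176], [0.5096, -0.0425, 0.176], [0.7079, -0.0273, 0.176]]
beads [[0.6404, -0.0196, 0.1375], [0.5797, -0.0235, 0.1375], [0.557, -0.0207, 0.1375]]
bars ends [[0.6674, -0.0064, 0.13], [0.5399, -0.0086, 0.13]]
[ 0.22274744 -0.58341889  0.21399554] [[0.934, 0.357, -0.001], [0.357, -0.934, 0.001], [-0.0, -0.001, -1.0]] [[0.356, 0.889, 0.288, 0.297], [-0.935, 0.339, 0.109, -0.556], [-0.001, -0.308, 0.951, 0.385], [0.0, 0.0, 0.0, 1.0]] 0.15
```

View pics/w1.png

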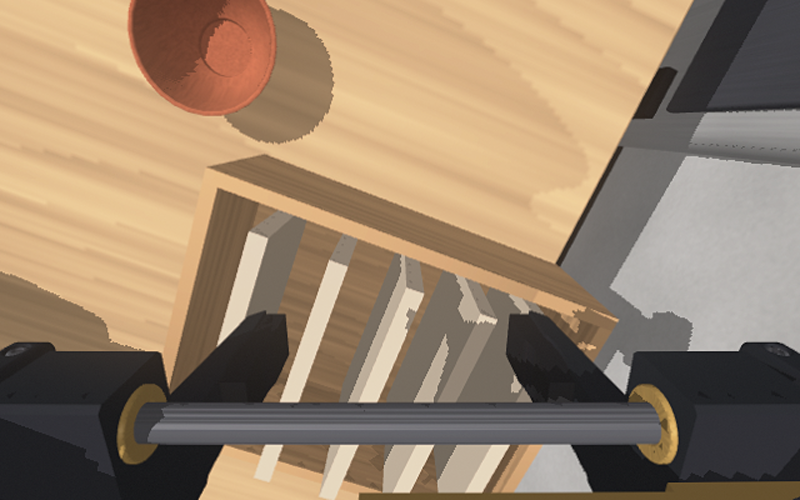

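The rows need every key. The riddle comes out at origin ≈ (0.604, 0.038) and yaw ≈ 0.10, and the handle, rim and knob agree within 4 mm. The wrist view shows the bowl at (200,45) and the drawer.

Request:
send_rows:
  motion:
    - {"x":3.45,"y":-1.8,"z":-1.4,"rx":0,"ry":0,"rz":0,"jaw":6}
    - {"x":3.45,"y":-1.8,"z":-1.4,"rx":0,"ry":0,"rz":0,"jaw":6}
    - {"x":3.45,"y":-1.8,"z":-1.4,"rx":0,"ry":0,"rz":0,"jaw":6}
    - {"x":3.45,"y":-1.8,"z":-1.4,"rx":0,"ry":0,"rz":0,"jaw":6}
    - {"x":3.45,"y":-1.8,"z":-1.4,"rx":0,"ry":0,"rz":0,"jaw":6}
  grip_force: 20

```text
clock: 0.65
tool_pos: [0.3528, -0.4368, 0.285]
eef_rot: [0.983, 0.181, -0.0, -0.0]
contact_force: [1.1, -0.0, 0.3]
opening: 0.68
finger_force: 0.0
```

Request:
send_rows:
  motion:
    - {"x":2.5,"y":-1.8,"z":0,"rx":0,"ry":0,"rz":0,"jaw":6}
    - {"x":2.5,"y":-1.8,"z":0,"rx":0,"ry":0,"rz":0,"jaw":6}
    - {"x":2.5,"y":-1.8,"z":0,"rx":0,"ry":0,"rz":0,"jaw":6}
    - {"x":2.5,"y":-1.8,"z":0,"rx":0,"ry":0,"rz":0,"jaw":6}
    - {"x":2.5,"y":-1.8,"z":0,"rx":0,"ry":0,"rz":0,"jaw":6}

```text
clock: 1.15
tool_pos: [0.4371, -0.3084, 0.2845]
eef_rot: [0.983, 0.181, -0.0, -0.0]
contact_force: [0.6, 0.5, -0.1]
opening: 0.682
finger_force: 0.0
```

Request:
send_rows:
  motion:
    - {"x":0,"y":0,"z":0,"rx":0,"ry":0,"rz":0.13,"jaw":6}
    - {"x":0,"y":0,"z":0,"rx":0,"ry":0,"rz":0.13,"jaw":6}
    - {"x":0,"y":0,"z":0,"rx":0,"ry":0,"rz":0,"jaw":6}
    - {"x":0,"y":0,"z":0,"rx":0,"ry":0,"rz":0,"jaw":6}
    - {"x":0,"y":0,"z":0,"rx":0,"ry":0,"rz":0,"jaw":6}

```text
clock: 1.65
tool_pos: [0.4365, -0.3097, 0.2845]
eef_rot: [0.999, 0.053, -0.0, -0.0]
contact_force: [0.2, -0.6, -0.6]
opening: 0.679
finger_force: 0.0
```

Run:
```python
from h import *
s=snapshot('wrist'); save(s,'w2',k=1.25); import pickle; pickle.dump(s,open('w2.pkl','wb'))
p,r=tool(); print(p,r.as_matrix().round(3).tolist(),np.round(s['extrinsics'],3).tolist(),get_state()['clock'])
```

```text
[ 0.43650649 -0.30973947  0.28454692] [[0.994, 0.106, -0.0], [0.106, -0.994, 0.0], [-0.0, -0.0, -1.0]] [[0.105, 0.946, 0.306, 0.515], [-0.994, 0.1, 0.033, -0.302], [0.0, -0.308, 0.951, 0.455], [0.0, 0.0, 0.0, 1.0]] 1.7
```

View pics/w2.png

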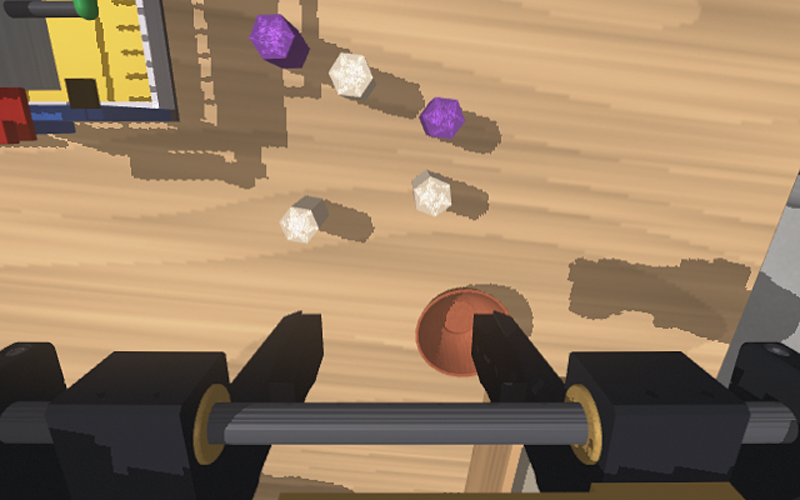

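The wrist view shows the cream post tops at (351,75), (433,196) and (299,224), with the purple decoys at (272,37) and (442,118). I'll measure centres and hexagon orientation from it.

```bash
cat > posts.py <<'E'
from h import *
def posts(s,z=.065):
    hsv=cv2.cvtColor(s['img'],cv2.COLOR_RGB2HSV); m=((hsv[:,:,1]<55)&(hsv[:,:,2]>185)).astype('uint8')
    m=cv2.morphologyEx(m,cv2.MORPH_OPEN,np.ones((3,3)))
    out=[]
    for c in cv2.findContours(m,cv2.RETR_EXTERNAL,cv2.CHAIN_APPROX_NONE)[0]:
        a=cv2.contourArea(c)
        if a<300 or a>4000: continue
        P=onz(s,cv2.convexHull(c).reshape(-1,2),z)[:,:2].astype('f4')*1000
        M=cv2.moments(P.reshape(-1,1,2)); ctr=np.array([M['m10'],M['m01']])/M['m00']
        # direction of smallest width = flat normal
        th=np.radians(np.arange(0,60,1)); 
        w=[np.mean([np.ptp(P@[np.cos(t+k*np.pi/3),np.sin(t+k*np.pi/3)]) for k in range(3)]) for t in th]
        x,y,ww,hh=cv2.boundingRect(c)
        out.append((ctr.round(1),'n%d'%np.degrees(th[np.argmin(w)]),'w%.1f'%min(w),(x,y)))
    return out
def go(xy,z,yaw):  # needed shift in tool axes (cm), turn about tool z. yaw: world angle of tool x
    p,r=tool(); d=r.inv().apply(np.array([*xy,z])-p)*100; m=r.as_matrix()
    return d.round(2), 'rz',round(-(((yaw-np.arctan2(m[1,0],m[0,0]))+np.pi)%(2*np.pi)-np.pi),3)
E
python3 - <<'E'
from posts import *; import pickle
for o in posts(pickle.load(open('w2.pkl','rb'))): print(*o)
E
```

```text
[ 411.7 -216.3] n56 w33.0 (225, 166)
[ 453.1 -342.6] n44 w33.5 (331, 142)
[ 551.8 -257. ] n0 w33.5 (264, 43)
```

Run:
```python
from posts import *
print(go((.4117,-.2163),.1,np.radians(116-90)))
```

```text
(array([-1.48, -9.55, 18.46]), 'rz', np.float64(-0.348))
```

Request:
send_rows:
  motion:
    - {"x":-0.74,"y":-4.8,"z":0,"rx":0,"ry":0,"rz":0,"jaw":6}
    - {"x":-0.74,"y":-4.75,"z":0,"rx":0,"ry":0,"rz":0,"jaw":6}
    - {"x":0,"y":0,"z":0,"rx":0,"ry":0,"rz":-0.116,"jaw":6}
    - {"x":0,"y":0,"z":0,"rx":0,"ry":0,"rz":-0.116,"jaw":6}
    - {"x":0,"y":0,"z":0,"rx":0,"ry":0,"rz":-0.116,"jaw":6}

```text
clock: 2.2
tool_pos: [0.4119, -0.2159, 0.2848]
eef_rot: [0.974, 0.228, 0.0, 0.0]
contact_force: [-0.4, -0.5, -0.4]
opening: 0.679
finger_force: 0.0
```

Request:
send_rows:
  motion:
    - {"x":0,"y":0,"z":4.5,"rx":0,"ry":0,"rz":0,"jaw":6}
    - {"x":0,"y":0,"z":4.5,"rx":0,"ry":0,"rz":0,"jaw":6}
    - {"x":0,"y":0,"z":4.5,"rx":0,"ry":0,"rz":0,"jaw":6}
    - {"x":0,"y":0,"z":3.5,"rx":0,"ry":0,"rz":0,"jaw":6}
    - {"x":0,"y":0,"z":0,"rx":0,"ry":0,"rz":0,"jaw":6}

```text
clock: 2.7
tool_pos: [0.4094, -0.2151, 0.1113]
eef_rot: [0.974, 0.225, -0.003, -0.002]
contact_force: [-0.2, 0.2, 0.5]
opening: 0.68
finger_force: 0.0
```

Run:
```python
from posts import *
print(go((.4117,-.2163),.043,np.radians(116-90)))
```

```text
(array([0.19, 0.25, 6.83]), 'rz', np.float64(0.0))
```

Request:
send_rows:
  motion:
    - {"x":0.1,"y":0.1,"z":2.5,"rx":0,"ry":0,"rz":0,"jaw":6}
    - {"x":0.1,"y":0.1,"z":2.5,"rx":0,"ry":0,"rz":0,"jaw":6}
    - {"x":0,"y":0,"z":1.8,"rx":0,"ry":0,"rz":0,"jaw":6}
    - {"x":0,"y":0,"z":0,"rx":0,"ry":0,"rz":0,"jaw":6}
    - {"x":0,"y":0,"z":0,"rx":0,"ry":0,"rz":0,"jaw":2}

```text
clock: 3.2
tool_pos: [0.4155, -0.2176, 0.048]
eef_rot: [0.974, 0.224, 0.001, 0.001]
contact_force: [0.1, -0.4, 0.5]
opening: 0.614
finger_force: 0.0
```

Request:
send_rows:
  motion:
    - {"x":0,"y":0,"z":0,"rx":0,"ry":0,"rz":0,"jaw":2}
    - {"x":0,"y":0,"z":0,"rx":0,"ry":0,"rz":0,"jaw":2}
    - {"x":0,"y":0,"z":0,"rx":0,"ry":0,"rz":0,"jaw":2}
    - {"x":0,"y":0,"z":0,"rx":0,"ry":0,"rz":0,"jaw":2}
    - {"x":0,"y":0,"z":-2,"rx":0,"ry":0,"rz":0,"jaw":2}

```text
clock: 3.7
tool_pos: [0.4136, -0.2165, 0.0656]
eef_rot: [0.974, 0.225, -0.001, -0.001]
contact_force: [0.7, 0.2, -0.4]
opening: 0.232
finger_force: 0.0
```

Run:
```python
from posts import *
th=.10; O=np.array([.604,.038]); Rm=np.array([[np.cos(th),-np.sin(th)],[np.sin(th),np.cos(th)]])
for x in(-.055,0,.058): w=O+Rm@[x,.012]; print(x,w)
print(go(O+Rm@[.058,.012],.30,th))
```

```text
-0.055 [0.54807677 0.04444921]
0 [0.602802   0.04994005]
0.058 [0.66051224 0.05573039]
(array([ 34.06, -13.72, -23.49]), 'rz', np.float64(0.353))
```

The jaws closed to 20 mm with no force, so the post was missed. I'll look.

Request:
send_rows:
  motion:
    - {"x":0,"y":0,"z":-5,"rx":0,"ry":0,"rz":0,"jaw":6}
    - {"x":-2,"y":0,"z":-5,"rx":0,"ry":0,"rz":0,"jaw":6}
    - {"x":-2,"y":0,"z":-5,"rx":0,"ry":0,"rz":0,"jaw":6}
    - {"x":0,"y":0,"z":-5,"rx":0,"ry":0,"rz":0,"jaw":6}
    - {"x":0,"y":0,"z":0,"rx":0,"ry":0,"rz":0,"jaw":6}

```text
clock: 4.2
tool_pos: [0.3841, -0.2352, 0.2651]
eef_rot: [0.975, 0.224, 0.005, 0.004]
contact_force: [1.8, 0.4, -0.6]
opening: 0.664
finger_force: 0.0
```

Run:
```python
from posts import *
s=snapshot('wrist'); save(s,'w3',k=1.25)
for o in posts(s): print(*o)
t=snapshot('top'); save(t,'t3',k=1.25)
print(tool()[0],s['extrinsics'].round(3).tolist())
```

```text
[ 453.1 -343. ] n43 w33.0 (412, 143)
[ 411.7 -216. ] n56 w33.0 (296, 127)
[ 551.9 -257.1] n1 w33.3 (389, 17)
[ 0.38153004 -0.23372266  0.2605898 ] [[0.435, 0.86, 0.267, 0.453], [-0.9, 0.412, 0.14, -0.2], [0.01, -0.301, 0.954, 0.437], [0.0, 0.0, 0.0, 1.0]]
```

View pics/w3.png

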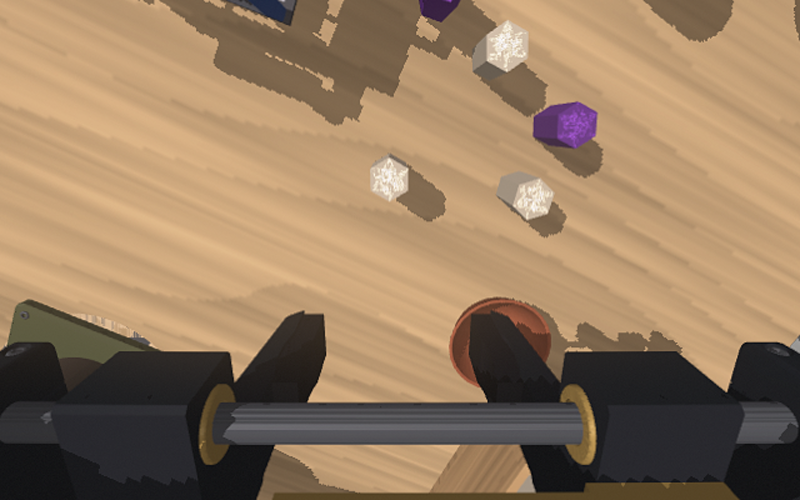

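Run:
```python
from posts import *
s=snapshot('wrist');p,r=tool()
for d in(-.05,-.02,0,.011): print(d,proj(s,p+r.apply([0,0,d]))*1.25, [ (proj(s,p+r.apply([0,y,d]))*1.25).round(0).tolist() for y in(-.03,.03)])
for n in('scene','top'):
    s=snapshot(n); print(n,proj(s,p+r.apply([0,0,.011]))*1.25); save(s,n+'4',k=1.25)
```

```text
-0.05 [[394.26179212 365.66463148]] [[[307.0, 366.0]], [[481.0, 365.0]]]
-0.02 [[394.48825081 325.01016107]] [[[322.0, 325.0]], [[467.0, 325.0]]]
0 [[394.60127356 304.74633819]] [[[329.0, 305.0]], [[460.0, 305.0]]]
0.011 [[394.65424929 295.25433424]] [[[333.0, 295.0]], [[456.0, 295.0]]]
scene [[290.7299396  267.04329283]]
top [[535.72406544 301.70428654]]
```

View pics/scene4.png

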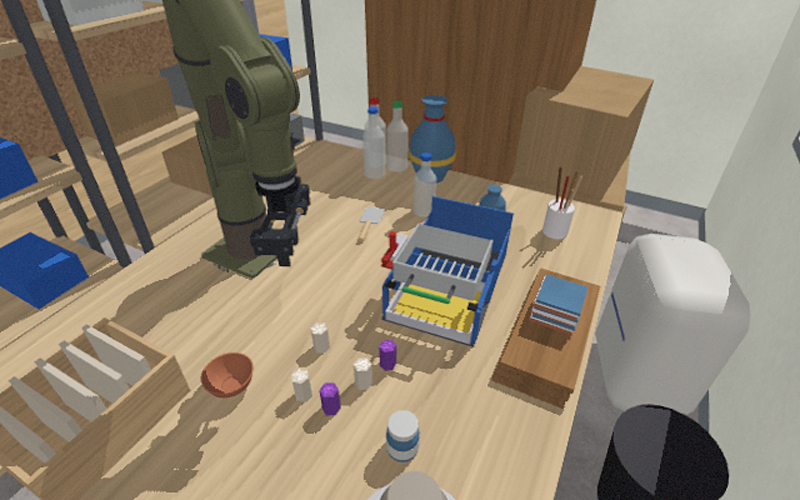

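The posts are undisturbed, so the fingers passed above or beside the post. The fingertips appear some 18 px off from where they project in the wrist view, so I'll check in close crops.

Run:
```python
from posts import *
s=snapshot('wrist');t=snapshot('scene');p,r=tool();print(p,r.as_matrix().round(3).tolist())
a=s['img'][220:330,170:470,::-1]; b=t['img'][160:230,190:260,::-1]
a=cv2.resize(a,None,fx=2.6,fy=2.6); b=cv2.resize(b,None,fx=4,fy=4,interpolation=cv2.INTER_CUBIC)
im=np.zeros((570,790,3),'uint8'); im[:a.shape[0],:a.shape[1]]=a[:,:790]; im[290:570,:280]=b
for k,(sx,x0,y0,f,oy) in {'w':(s,170,220,2.6,0),'t':(t,190,160,4,290)}.items():
    for y in(-.031,.031):
        for x in(-.009,.009):
            u,v=proj(sx,p+r.apply([x,y,.011]))[0]; print(k,x,y,u,v); q=(int((u-x0)*f),int((v-y0)*f+oy)); cv2.circle(im,q,3,(0,0,255),-1)
cv2.imwrite('pics/tips.png',im)
```

```text
[ 0.38051852 -0.23278067  0.2581525 ] [[0.899, 0.438, -0.003], [0.438, -0.899, 0.002], [-0.002, -0.003, -1.0]]
w -0.009 -0.031 266.54740043866036 249.5243331930325
w 0.009 -0.031 265.0536595445458 222.00174306344837
w -0.009 0.031 367.9036331472102 249.39003874262824
w 0.009 0.031 369.30998398734704 221.86590714506576
t -0.009 -0.031 231.7478419819734 206.1387155668234
t 0.009 -0.031 238.5694903596805 206.2878419005455
t -0.009 0.031 226.49226296956203 221.81891672744626
t 0.009 0.031 233.67129887440166 221.98505005421043
```

View pics/tips.png

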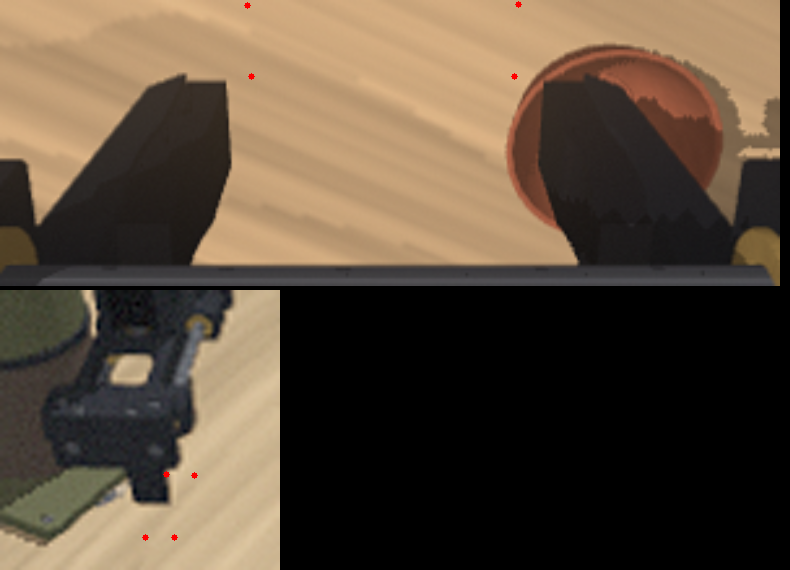

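Run:
```python
from posts import *; import pickle
T=[('w1.pkl',[.22274744,-.58341889,.21399554],[[.934,.357,-.001],[.357,-.934,.001],[0,-.001,-1]],.0442),
('w2.pkl',[.43650649,-.30973947,.28454692],[[.994,.106,0],[.106,-.994,0],[0,0,-1]],.03)]
for n,p,m,h in T:
    s=pickle.load(open(n,'rb')); m=np.array(m)
    for d in(.011,0,-.01,-.02,-.03):
        print(n,d,[(proj(s,np.array(p)+m@[.009,y,d])[0]*1.25).round().tolist() for y in(-h,h)])
for i in range(3):
    s=snapshot('wrist'); p,r=tool(); print(p, r.inv().apply(s['extrinsics'][:3,3]-p), get_state()['qd'].round(3))
print(get_state()['contact_force'])
```

```text
w1.pkl 0.011 [[303.0, 278.0], [489.0, 278.0]]
w1.pkl 0 [[298.0, 287.0], [494.0, 287.0]]
w1.pkl -0.01 [[293.0, 296.0], [500.0, 296.0]]
w1.pkl -0.02 [[287.0, 306.0], [506.0, 305.0]]
w1.pkl -0.03 [[280.0, 317.0], [512.0, 317.0]]
w2.pkl 0.011 [[332.0, 278.0], [459.0, 278.0]]
w2.pkl 0 [[329.0, 287.0], [462.0, 287.0]]
w2.pkl -0.01 [[325.0, 296.0], [466.0, 296.0]]
w2.pkl -0.02 [[321.0, 306.0], [470.0, 306.0]]
w2.pkl -0.03 [[316.0, 317.0], [474.0, 317.0]]
[ 0.38071069 -0.2328261   0.25830691] [ 0.07862745  0.00020697 -0.17076508] [ 0.002 -0.003 -0.    -0.006  0.     0.001  0.002]
[ 0.38084646 -0.23291805  0.25845987] [ 0.07865961  0.00019982 -0.17074303] [ 0.002 -0.006  0.002 -0.005 -0.001  0.001 -0.001]
[ 0.38099336 -0.23298418  0.25864767] [ 0.07866335  0.00023119 -0.17072759] [ 0.002 -0.006 -0.    -0.006 -0.002  0.     0.001]
[-0.14420315 -0.04611918  0.21616199]
```

In both wrist views and the scene view, the fingertips sit about 20 mm *behind* the reported TCP, not 11 mm ahead. That explains the miss. I'll shift all heights by about 30 mm. TCP z=0.014 is safe under either reading.

Run:
```python
from posts import *
p,r=tool(); s=snapshot('scene')
for d in(.011,-.02,-.03): print(d,proj(s,p+r.apply([0,.036,d])).round(1))
print(go((.4117,-.2163),.014,np.radians(26)))
```

```text
0.011 [[229.7 223.2]]
-0.02 [[227.9 213.6]]
-0.03 [[227.3 210.4]]
(array([ 3.51, -0.14, 24.48]), 'rz', np.float64(-0.001))
```

Request:
send_rows:
  motion:
    - {"x":3.5,"y":0,"z":0,"rx":0,"ry":0,"rz":0,"jaw":6}
    - {"x":0,"y":0,"z":4,"rx":0,"ry":0,"rz":0,"jaw":6}
    - {"x":0,"y":0,"z":4,"rx":0,"ry":0,"rz":0,"jaw":6}
    - {"x":0,"y":0,"z":4,"rx":0,"ry":0,"rz":0,"jaw":6}
    - {"x":0,"y":0,"z":0,"rx":0,"ry":0,"rz":0,"jaw":6}

```text
clock: 5.25
tool_pos: [0.4097, -0.2165, 0.1357]
eef_rot: [0.974, 0.225, -0.004, -0.003]
contact_force: [0.3, 0.8, 1.1]
opening: 0.676
finger_force: 0.0
```

Request:
send_rows:
  motion:
    - {"x":0,"y":0,"z":0,"rx":0,"ry":0,"rz":0,"jaw":6}
    - {"x":0,"y":0,"z":0,"rx":0,"ry":0,"rz":0,"jaw":6}
    - {"x":0,"y":0,"z":0,"rx":0,"ry":0,"rz":0,"jaw":6}
    - {"x":0,"y":0,"z":0,"rx":0,"ry":0,"rz":0,"jaw":6}
    - {"x":0,"y":0,"z":0,"rx":0,"ry":0,"rz":0,"jaw":6}

```text
clock: 5.75
tool_pos: [0.4132, -0.2183, 0.1404]
eef_rot: [0.975, 0.224, 0.001, 0.001]
contact_force: [-0.9, 0.8, 0.0]
opening: 0.68
finger_force: 0.0
```

Run:
```python
from posts import *
print(go((.4117,-.2163),.014,np.radians(26)))
```

```text
(array([-0.06, -0.27, 12.64]), 'rz', np.float64(-0.001))
```

The scene view confirms it: the tip was observed at (228,213), and −20 mm predicts (228,214). Descend and grip.

Request:
send_rows:
  motion:
    - {"x":0,"y":-0.25,"z":3.5,"rx":0,"ry":0,"rz":0,"jaw":6}
    - {"x":0,"y":0,"z":3.5,"rx":0,"ry":0,"rz":0,"jaw":6}
    - {"x":0,"y":0,"z":3.5,"rx":0,"ry":0,"rz":0,"jaw":6}
    - {"x":0,"y":0,"z":2,"rx":0,"ry":0,"rz":0,"jaw":6}
    - {"x":0,"y":0,"z":0,"rx":0,"ry":0,"rz":0,"jaw":6}

```text
clock: 6.25
tool_pos: [0.4107, -0.2151, 0.0126]
eef_rot: [0.974, 0.225, -0.002, -0.001]
contact_force: [-0.5, 0.2, 0.9]
opening: 0.678
finger_force: 0.0
```

Request:
send_rows:
  motion:
    - {"x":0,"y":0,"z":0,"rx":0,"ry":0,"rz":0,"jaw":2}
    - {"x":0,"y":0,"z":0,"rx":0,"ry":0,"rz":0,"jaw":2}
    - {"x":0,"y":0,"z":0,"rx":0,"ry":0,"rz":0,"jaw":2}
    - {"x":0,"y":0,"z":0,"rx":0,"ry":0,"rz":0,"jaw":2}
    - {"x":0,"y":0,"z":0,"rx":0,"ry":0,"rz":0,"jaw":2}

```text
clock: 6.75
tool_pos: [0.4123, -0.2161, 0.0155]
eef_rot: [0.975, 0.224, 0.001, 0.001]
contact_force: [-0.1, 0.1, 7.9]
opening: 0.383
finger_force: 19.9
```

Gripped (33.7 mm, 20 N). Lift and carry to basket x=+58 mm.

Request:
send_rows:
  motion:
    - {"x":0,"y":0,"z":-4,"rx":0,"ry":0,"rz":0,"jaw":2}
    - {"x":0,"y":0,"z":-4,"rx":0,"ry":0,"rz":0,"jaw":2}
    - {"x":0,"y":0,"z":-4,"rx":0,"ry":0,"rz":0,"jaw":2}
    - {"x":0,"y":0,"z":-4,"rx":0,"ry":0,"rz":0,"jaw":2}
    - {"x":0,"y":0,"z":-4,"rx":0,"ry":0,"rz":0,"jaw":2}

```text
clock: 7.25
tool_pos: [0.4109, -0.2156, 0.2165]
eef_rot: [0.974, 0.224, -0.0, 0.0]
contact_force: [1.2, -0.2, -1.9]
opening: 0.383
finger_force: 20.0
```

Request:
send_rows:
  motion:
    - {"x":3,"y":-1.2,"z":-4,"rx":0,"ry":0,"rz":0,"jaw":2}
    - {"x":3,"y":-1.2,"z":-2,"rx":0,"ry":0,"rz":0,"jaw":2}
    - {"x":3.5,"y":-1.4,"z":0,"rx":0,"ry":0,"rz":0,"jaw":2}
    - {"x":3.5,"y":-1.4,"z":0,"rx":0,"ry":0,"rz":0,"jaw":2}
    - {"x":3.5,"y":-1.4,"z":0,"rx":0,"ry":0,"rz":0,"jaw":2}

```text
clock: 7.75
tool_pos: [0.5308, -0.084, 0.2738]
eef_rot: [0.975, 0.224, -0.0, 0.0]
contact_force: [0.7, 0.0, 0.4]
opening: 0.381
finger_force: 20.0
```

Request:
send_rows:
  motion:
    - {"x":3.5,"y":-1.4,"z":0,"rx":0,"ry":0,"rz":0,"jaw":2}
    - {"x":3.5,"y":-1.4,"z":0,"rx":0,"ry":0,"rz":0,"jaw":2}
    - {"x":3.5,"y":-1.4,"z":0,"rx":0,"ry":0,"rz":0,"jaw":2}
    - {"x":3.5,"y":-1.4,"z":0,"rx":0,"ry":0,"rz":0,"jaw":2}
    - {"x":3.5,"y":-1.4,"z":0,"rx":0,"ry":0,"rz":0,"jaw":2}

```text
clock: 8.25
tool_pos: [0.6575, 0.0555, 0.2733]
eef_rot: [0.974, 0.224, -0.001, 0.0]
contact_force: [1.2, -0.5, -1.2]
opening: 0.385
finger_force: 20.0
```

Request:
send_rows:
  motion:
    - {"x":0,"y":0,"z":0,"rx":0,"ry":0,"rz":0.12,"jaw":2}
    - {"x":0,"y":0,"z":0,"rx":0,"ry":0,"rz":0.12,"jaw":2}
    - {"x":0,"y":0,"z":0,"rx":0,"ry":0,"rz":0.11,"jaw":2}
    - {"x":0,"y":0,"z":0,"rx":0,"ry":0,"rz":0,"jaw":2}
    - {"x":0,"y":0,"z":0,"rx":0,"ry":0,"rz":0,"jaw":2}

```text
clock: 8.75
tool_pos: [0.6568, 0.0545, 0.2733]
eef_rot: [0.999, 0.053, -0.0, 0.0]
contact_force: [-0.6, 0.9, 0.0]
opening: 0.387
finger_force: 20.0
```

```bash
cat >> posts.py <<'E'
th=.10; O=np.array([.604,.038]); Rm=np.array([[np.cos(th),-np.sin(th)],[np.sin(th),np.cos(th)]])
def rp(x,y): return O+Rm@[x,y]
E
python3 - <<'E'
from posts import *
s=snapshot('wrist'); print(go(rp(.058,.012),.147,.1)); save(s,'w5',k=1.25)
E
```

```text
(array([ 0.38, -0.09, 12.63]), 'rz', np.float64(0.005))
```

View pics/w5.png

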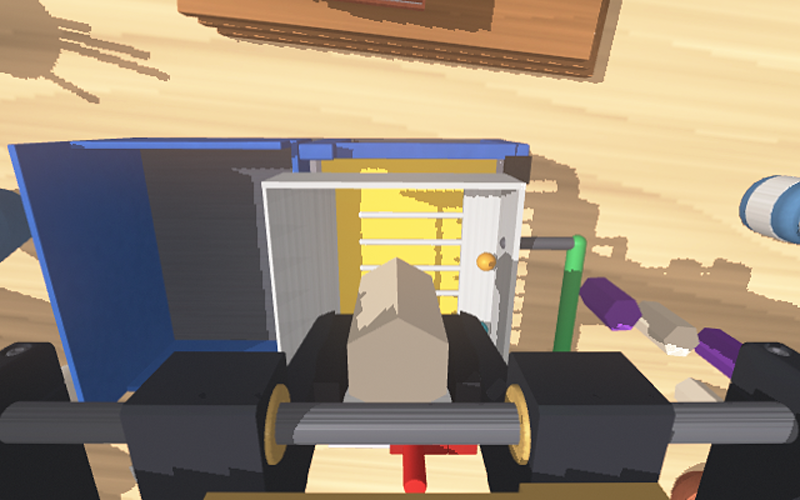

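The post is held and the basket lies square to the view: bars at columns 360–460, ramp on the left, orange bead at (486,262). Lower and release.

Request:
send_rows:
  motion:
    - {"x":0.35,"y":-0.1,"z":4,"rx":0,"ry":0,"rz":0,"jaw":2}
    - {"x":0,"y":0,"z":4,"rx":0,"ry":0,"rz":0,"jaw":2}
    - {"x":0,"y":0,"z":2.6,"rx":0,"ry":0,"rz":0,"jaw":2}
    - {"x":0,"y":0,"z":0,"rx":0,"ry":0,"rz":0,"jaw":2}
    - {"x":0,"y":0,"z":0,"rx":0,"ry":0,"rz":0,"jaw":2}

```text
clock: 9.3
tool_pos: [0.661, 0.056, 0.1679]
eef_rot: [0.999, 0.052, 0.0, -0.0]
contact_force: [0.6, 0.6, -0.4]
opening: 0.382
finger_force: 20.0
```

Request:
send_rows:
  motion:
    - {"x":0,"y":0,"z":1,"rx":0,"ry":0,"rz":0,"jaw":2}
    - {"x":0,"y":0,"z":0.7,"rx":0,"ry":0,"rz":0,"jaw":2}
    - {"x":0,"y":0,"z":0,"rx":0,"ry":0,"rz":0,"jaw":2}
    - {"x":0,"y":0,"z":0,"rx":0,"ry":0,"rz":0,"jaw":2}
    - {"x":0,"y":0,"z":0,"rx":0,"ry":0,"rz":0,"jaw":2}

```text
clock: 9.8
tool_pos: [0.661, 0.0561, 0.1508]
eef_rot: [0.999, 0.051, 0.0, -0.0]
contact_force: [-0.0, -0.5, -1.0]
opening: 0.382
finger_force: 20.0
```

Request:
send_rows:
  motion:
    - {"x":0,"y":0,"z":0.35,"rx":0,"ry":0,"rz":0,"jaw":2}
    - {"x":0,"y":0,"z":0,"rx":0,"ry":0,"rz":0,"jaw":2}
    - {"x":0,"y":0,"z":0,"rx":0,"ry":0,"rz":0,"jaw":5}
    - {"x":0,"y":0,"z":0,"rx":0,"ry":0,"rz":0,"jaw":5}
    - {"x":0,"y":0,"z":0,"rx":0,"ry":0,"rz":0,"jaw":5}

```text
clock: 10.3
tool_pos: [0.6609, 0.056, 0.1471]
eef_rot: [0.999, 0.051, 0.0, 0.0]
contact_force: [-0.2, 0.2, 0.6]
opening: 0.57
finger_force: 0.0
```

Request:
send_rows:
  motion:
    - {"x":0,"y":0,"z":-2,"rx":0,"ry":0,"rz":0,"jaw":5}
    - {"x":0,"y":0,"z":-4,"rx":0,"ry":0,"rz":0,"jaw":5}
    - {"x":0,"y":0,"z":-4,"rx":0,"ry":0,"rz":0,"jaw":5}
    - {"x":-3,"y":2,"z":-3,"rx":0,"ry":0,"rz":0,"jaw":6}
    - {"x":-3,"y":4.5,"z":0,"rx":0,"ry":0,"rz":0,"jaw":6}

```text
clock: 10.8
tool_pos: [0.6123, -0.0066, 0.2818]
eef_rot: [0.998, 0.055, 0.005, -0.002]
contact_force: [0.3, -0.6, 0.2]
opening: 0.68
finger_force: 0.0
```

Request:
send_rows:
  motion:
    - {"x":-3,"y":4.5,"z":0,"rx":0,"ry":0,"rz":0,"jaw":6}
    - {"x":-3,"y":4.5,"z":0,"rx":0,"ry":0,"rz":0,"jaw":6}
    - {"x":-3,"y":4.5,"z":0,"rx":0,"ry":0,"rz":0,"jaw":6}
    - {"x":-3,"y":4.5,"z":0,"rx":0,"ry":0,"rz":0,"jaw":6}
    - {"x":-1,"y":4.5,"z":0,"rx":0,"ry":0,"rz":0,"jaw":6}

```text
clock: 11.3
tool_pos: [0.5082, -0.2357, 0.2774]
eef_rot: [0.999, 0.051, -0.001, 0.0]
contact_force: [1.4, 0.9, -0.0]
opening: 0.679
finger_force: 0.0
```

Request:
send_rows:
  motion:
    - {"x":0,"y":2,"z":0,"rx":0,"ry":0,"rz":-0.14,"jaw":6}
    - {"x":0,"y":0,"z":0,"rx":0,"ry":0,"rz":0,"jaw":6}
    - {"x":0,"y":0,"z":0,"rx":0,"ry":0,"rz":0,"jaw":6}
    - {"x":0,"y":0,"z":0,"rx":0,"ry":0,"rz":0,"jaw":6}
    - {"x":0,"y":0,"z":0,"rx":0,"ry":0,"rz":0,"jaw":6}

```text
clock: 11.8
tool_pos: [0.5136, -0.2517, 0.277]
eef_rot: [0.993, 0.122, 0.0, -0.0]
contact_force: [-0.2, 0.0, -0.1]
opening: 0.684
finger_force: 0.0
```

Run:
```python
from posts import *
for o in posts(snapshot('wrist')): print(*o)
t=snapshot('top'); print(posts.__name__, get_state()['clock'])
hsv=cv2.cvtColor(t['img'],cv2.COLOR_RGB2HSV); m=((hsv[:,:,1]<60)&(hsv[:,:,2]>165)).astype('uint8'); m[:110]=0;m[290:]=0;m[:,:260]=0;m[:,470:]=0
n,l,st,c=cv2.connectedComponentsWithStats(m)
for i in range(1,n):
    if st[i][4]>40: print(st[i],c[i].round(1),onz(t,[c[i]],.195).round(3),onz(t,[c[i]],.065).round(3))
print(go((.4531,-.3426),.016,np.radians(14)))
```

```text
[ 441.8 -269.9] n27 w52.9 (294, 212)
[ 552.2 -256.7] n59 w33.7 (314, 122)
[ 699.5 -358.3] n14 w54.9 (431, 0)
[528.4  66.2] n6 w118.1 (0, 0)
posts 11.9
[441 114  20  19 277] [450.6 123.2] [[ 0.669 -0.312  0.195]] [[ 0.705 -0.358  0.065]]
[295 120  14  14 151] [301.7 126.2] [[0.662 0.056 0.195]] [[0.696 0.059 0.065]]
[287 200  22  11 187] [297.4 204.6] [[0.47  0.066 0.195]] [[0.479 0.072 0.065]]
[410 214  22  17 197] [420.7 222.2] [[ 0.426 -0.231  0.195]] [[ 0.428 -0.266  0.065]]
(array([-8.04,  7.3 , 26.1 ]), 'rz', np.float64(0.0))
```

Post A is standing at (0.662, 0.056) as planned. Post B has been knocked aside and looks as if it is lying down. I'll look.

Run:
```python
from posts import *
s=snapshot('wrist'); save(s,'w6',(200,90,460,285),3)
import pickle; pickle.dump(s,open('w6.pkl','wb'))
```

```text
(no output)
```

View pics/w6.png

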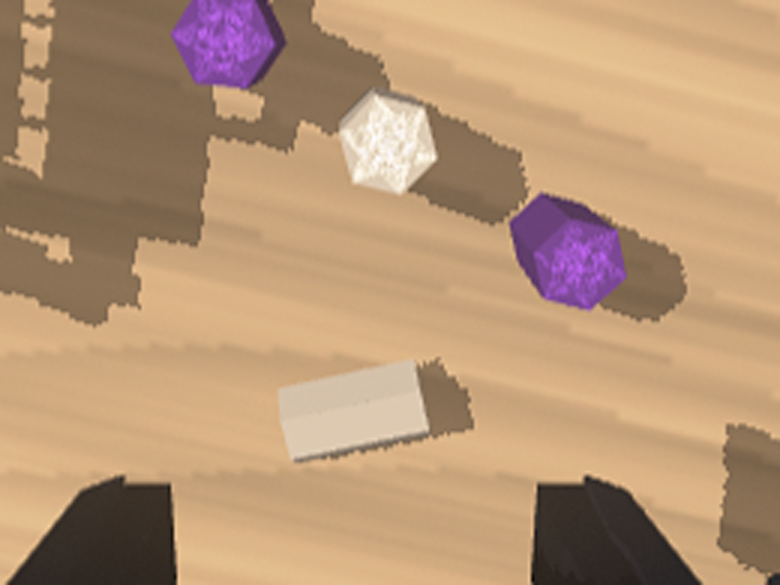

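B lies on its side at crop px (352,410), C still stands at (388,142), and the purple ones are untouched. I'll measure B's axis.

Run:
```python
from posts import *; import pickle
s=pickle.load(open('w6.pkl','rb'))
hsv=cv2.cvtColor(s['img'],cv2.COLOR_RGB2HSV); m=((hsv[:,:,1]<60)&(hsv[:,:,2]>170)).astype('uint8'); m=cv2.morphologyEx(m,cv2.MORPH_OPEN,np.ones((3,3)))
for c in cv2.findContours(m,cv2.RETR_EXTERNAL,cv2.CHAIN_APPROX_NONE)[0]:
    x,y,w,h=cv2.boundingRect(c)
    if cv2.contourArea(c)>400 and 270<x<320 and y>200:
        for z in(.017,.025,.034):
            P=(onz(s,c.reshape(-1,2),z)[:,:2]*1000).astype('f4'); r=cv2.minAreaRect(P); b=cv2.boxPoints(r); e=b[1]-b[0]; f=b[2]-b[1]
            L=e if np.hypot(*e)>np.hypot(*f) else f
            print(z,np.round(r[0],1),np.round(r[1],1),'axis deg',np.degrees(np.arctan2(L[1],L[0])).round(1)%180)
# edge points: near outline of crop
for uv in [(415,362),(428,432),(280,390),(295,460),(420,400),(283,416)]:
    print(uv,[(onz(s,[[200+uv[0]/3,90+uv[1]/3]],z)[0,:2]*1000).round(1).tolist() for z in(.017,.034)])
```

```text
0.017 [ 423.5 -274.1] [36.1 67.2] axis deg 116.9
0.025 [ 426.6 -273.4] [35.4 66. ] axis deg 116.9
0.034 [ 430.  -272.5] [34.7 64.6] axis deg 116.9
(415, 362) [[453.6, -297.7], [459.0, -295.1]]
(428, 432) [[421.2, -312.8], [427.9, -309.7]]
(280, 390) [[425.0, -239.9], [431.5, -239.7]]
(295, 460) [[391.8, -254.7], [399.6, -253.9]]
(420, 400) [[436.0, -304.8], [442.1, -302.0]]
(283, 416) [[412.6, -244.2], [419.6, -243.8]]
```

B's centre is ≈ (0.422, −0.277), with its axis at 117°. I'll turn the tool and go over it.

Request:
send_rows:
  motion:
    - {"x":-4.7,"y":0.15,"z":0,"rx":0,"ry":0,"rz":0,"jaw":6}
    - {"x":-4.7,"y":0.15,"z":0,"rx":0,"ry":0,"rz":0,"jaw":6}
    - {"x":0,"y":0,"z":0,"rx":0,"ry":0,"rz":0.149,"jaw":6}
    - {"x":0,"y":0,"z":0,"rx":0,"ry":0,"rz":0.149,"jaw":6}
    - {"x":0,"y":0,"z":0,"rx":0,"ry":0,"rz":0.149,"jaw":6}

```text
clock: 12.45
tool_pos: [0.4223, -0.2792, 0.2771]
eef_rot: [0.994, -0.105, 0.0, 0.0]
contact_force: [-0.4, 0.4, 0.4]
opening: 0.683
finger_force: 0.0
```

Request:
send_rows:
  motion:
    - {"x":0,"y":0,"z":0,"rx":0,"ry":0,"rz":0.149,"jaw":6}
    - {"x":0,"y":0,"z":0,"rx":0,"ry":0,"rz":0.149,"jaw":6}
    - {"x":0,"y":0,"z":0,"rx":0,"ry":0,"rz":0.149,"jaw":6}
    - {"x":0,"y":0,"z":0,"rx":0,"ry":0,"rz":0.149,"jaw":6}
    - {"x":0,"y":0,"z":0,"rx":0,"ry":0,"rz":0.149,"jaw":6}

```text
clock: 12.95
tool_pos: [0.4228, -0.2789, 0.277]
eef_rot: [0.888, -0.459, 0.0, -0.0]
contact_force: [-0.3, -0.8, -0.2]
opening: 0.683
finger_force: 0.0
```

Request:
send_rows:
  motion:
    - {"x":0,"y":0,"z":4,"rx":0,"ry":0,"rz":0.149,"jaw":6}
    - {"x":0,"y":0,"z":4,"rx":0,"ry":0,"rz":0,"jaw":6}
    - {"x":0,"y":0,"z":4,"rx":0,"ry":0,"rz":0,"jaw":6}
    - {"x":0,"y":0,"z":0,"rx":0,"ry":0,"rz":0,"jaw":6}
    - {"x":0,"y":0,"z":0,"rx":0,"ry":0,"rz":0,"jaw":6}

```text
clock: 13.45
tool_pos: [0.4227, -0.2792, 0.1573]
eef_rot: [0.853, -0.522, -0.0, 0.0]
contact_force: [0.2, -0.5, 0.6]
opening: 0.68
finger_force: 0.0
```

Run:
```python
from posts import *
print(tool()[0],go((.4221,-.2774),-.013,np.radians(-63)),get_state()['q'][6])
```

```text
[ 0.42268986 -0.27922439  0.15727592] (array([-0.18, -0.04, 17.03]), 'rz', np.float64(0.002)) -2.063746509330831
```

Request:
send_rows:
  motion:
    - {"x":-0.18,"y":0,"z":4,"rx":0,"ry":0,"rz":0,"jaw":6}
    - {"x":0,"y":0,"z":4,"rx":0,"ry":0,"rz":0,"jaw":6}
    - {"x":0,"y":0,"z":4,"rx":0,"ry":0,"rz":0,"jaw":6}
    - {"x":0,"y":0,"z":2,"rx":0,"ry":0,"rz":0,"jaw":6}
    - {"x":0,"y":0,"z":0,"rx":0,"ry":0,"rz":0,"jaw":6}

```text
clock: 13.95
tool_pos: [0.4223, -0.278, 0.0167]
eef_rot: [0.853, -0.522, -0.0, -0.0]
contact_force: [-0.0, 0.2, 0.3]
opening: 0.68
finger_force: 0.0
```

Request:
send_rows:
  motion:
    - {"x":0,"y":0,"z":1.5,"rx":0,"ry":0,"rz":0,"jaw":6}
    - {"x":0,"y":0,"z":1.0,"rx":0,"ry":0,"rz":0,"jaw":6}
    - {"x":0,"y":0,"z":0.4,"rx":0,"ry":0,"rz":0,"jaw":6}
    - {"x":0,"y":0,"z":0,"rx":0,"ry":0,"rz":0,"jaw":6}
    - {"x":0,"y":0,"z":0,"rx":0,"ry":0,"rz":0,"jaw":6}

```text
clock: 14.45
tool_pos: [0.4222, -0.2781, -0.0113]
eef_rot: [0.853, -0.522, 0.001, 0.0]
contact_force: [0.2, 0.4, 1.1]
opening: 0.682
finger_force: 0.0
```

Request:
send_rows:
  motion:
    - {"x":0,"y":0,"z":0,"rx":0,"ry":0,"rz":0,"jaw":2.5}
    - {"x":0,"y":0,"z":0,"rx":0,"ry":0,"rz":0,"jaw":2.5}
    - {"x":0,"y":0,"z":0,"rx":0,"ry":0,"rz":0,"jaw":2.5}
    - {"x":0,"y":0,"z":0,"rx":0,"ry":0,"rz":0,"jaw":2.5}
    - {"x":0,"y":0,"z":0,"rx":0,"ry":0,"rz":0,"jaw":2.5}

```text
clock: 14.95
tool_pos: [0.4225, -0.2778, -0.0118]
eef_rot: [0.853, -0.522, 0.001, -0.0]
contact_force: [1.1, 1.7, 3.9]
opening: 0.426
finger_force: 20.0
```

Request:
send_rows:
  motion:
    - {"x":0,"y":0,"z":-3,"rx":0,"ry":0,"rz":0,"jaw":2.5}
    - {"x":0,"y":0,"z":-4.5,"rx":0,"ry":0,"rz":0,"jaw":2.5}
    - {"x":0,"y":0,"z":-4.5,"rx":0,"ry":0,"rz":0,"jaw":2.5}
    - {"x":0,"y":0,"z":-4.5,"rx":0,"ry":0,"rz":0,"jaw":2.5}
    - {"x":0,"y":0,"z":-4.5,"rx":0,"ry":0,"rz":0,"jaw":2.5}

```text
clock: 15.45
tool_pos: [0.4203, -0.2774, 0.1992]
eef_rot: [0.853, -0.522, -0.001, 0.0]
contact_force: [-0.2, -0.4, -1.7]
opening: 0.429
finger_force: 20.0
```

Request:
send_rows:
  motion:
    - {"x":-2.2,"y":-2.6,"z":-4,"rx":0,"ry":0,"rz":0,"jaw":2.5}
    - {"x":-2.2,"y":-2.7,"z":-3,"rx":0,"ry":0,"rz":0,"jaw":2.5}
    - {"x":-2.2,"y":-2.65,"z":-1,"rx":0,"ry":0,"rz":0,"jaw":2.5}
    - {"x":-2.2,"y":-2.65,"z":0,"rx":0,"ry":0,"rz":0,"jaw":2.5}
    - {"x":-2.2,"y":-2.65,"z":0,"rx":0,"ry":0,"rz":0,"jaw":2.5}

```text
clock: 15.95
tool_pos: [0.4884, -0.1199, 0.2759]
eef_rot: [0.853, -0.522, -0.0, 0.0]
contact_force: [0.1, 0.3, -1.1]
opening: 0.43
finger_force: 20.0
```

Request:
send_rows:
  motion:
    - {"x":-2.2,"y":-2.65,"z":0,"rx":0,"ry":0,"rz":0,"jaw":2.5}
    - {"x":-2.2,"y":-2.65,"z":0,"rx":0,"ry":0,"rz":0,"jaw":2.5}
    - {"x":-2.2,"y":-2.65,"z":0,"rx":0,"ry":0,"rz":0,"jaw":2.5}
    - {"x":-2.2,"y":-2.65,"z":0,"rx":0,"ry":0,"rz":0,"jaw":2.5}
    - {"x":-2.2,"y":-2.65,"z":0,"rx":0,"ry":0,"rz":0,"jaw":2.5}

```text
clock: 16.45
tool_pos: [0.5561, 0.0379, 0.2752]
eef_rot: [0.853, -0.522, -0.001, 0.001]
contact_force: [0.2, -0.8, -2.3]
opening: 0.428
finger_force: 20.0
```

Request:
send_rows:
  motion:
    - {"x":0,"y":0,"z":0,"rx":0,"ry":0,"rz":-0.149,"jaw":2.5}
    - {"x":0,"y":0,"z":0,"rx":0,"ry":0,"rz":-0.149,"jaw":2.5}
    - {"x":0,"y":0,"z":0,"rx":0,"ry":0,"rz":-0.149,"jaw":2.5}
    - {"x":0,"y":0,"z":0,"rx":0,"ry":0,"rz":-0.149,"jaw":2.5}
    - {"x":0,"y":0,"z":0,"rx":0,"ry":0,"rz":-0.149,"jaw":2.5}

```text
clock: 16.95
tool_pos: [0.5556, 0.0367, 0.275]
eef_rot: [0.985, -0.173, -0.001, 0.001]
contact_force: [-0.6, 0.3, -1.7]
opening: 0.433
finger_force: 20.0
```

Request:
send_rows:
  motion:
    - {"x":0,"y":0,"z":0,"rx":0,"ry":0,"rz":-0.149,"jaw":2.5}
    - {"x":0,"y":0,"z":0,"rx":0,"ry":0,"rz":-0.149,"jaw":2.5}
    - {"x":0,"y":0,"z":0,"rx":0,"ry":0,"rz":-0.149,"jaw":2.5}
    - {"x":0,"y":0,"z":0,"rx":0,"ry":0,"rz":0,"jaw":2.5}
    - {"x":0,"y":0,"z":0,"rx":0,"ry":0,"rz":0,"jaw":2.5}

```text
clock: 17.45
tool_pos: [0.5561, 0.0368, 0.2753]
eef_rot: [0.999, 0.045, -0.001, 0.0]
contact_force: [-0.5, -0.1, -1.4]
opening: 0.433
finger_force: 20.0
```

Run:
```python
from posts import *
print(tool()[0],go(rp(-.045,.006),.119,.1))
```

```text
[0.55610978 0.03677194 0.27533418] (array([ 0.3 , -0.25, 15.63]), 'rz', np.float64(-0.01))
```

Request:
send_rows:
  motion:
    - {"x":0.3,"y":-0.25,"z":4,"rx":0,"ry":0,"rz":0,"jaw":2.5}
    - {"x":0,"y":0,"z":4,"rx":0,"ry":0,"rz":0,"jaw":2.5}
    - {"x":0,"y":0,"z":4,"rx":0,"ry":0,"rz":0,"jaw":2.5}
    - {"x":0,"y":0,"z":0,"rx":0,"ry":0,"rz":0,"jaw":2.5}
    - {"x":0,"y":0,"z":0,"rx":0,"ry":0,"rz":0,"jaw":2.5}

```text
clock: 17.95
tool_pos: [0.5596, 0.0399, 0.1562]
eef_rot: [0.999, 0.046, -0.0, 0.0]
contact_force: [0.5, -0.5, -0.2]
opening: 0.429
finger_force: 20.0
```

Request:
send_rows:
  motion:
    - {"x":0,"y":0,"z":1.5,"rx":0,"ry":0,"rz":0,"jaw":2.5}
    - {"x":0,"y":0,"z":1.2,"rx":0,"ry":0,"rz":0,"jaw":2.5}
    - {"x":0,"y":0,"z":0.8,"rx":0,"ry":0,"rz":0,"jaw":2.5}
    - {"x":0,"y":0,"z":0,"rx":0,"ry":0,"rz":0,"jaw":2.5}
    - {"x":0,"y":0,"z":0,"rx":0,"ry":0,"rz":0,"jaw":2.5}

```text
clock: 18.45
tool_pos: [0.56, 0.04, 0.1215]
eef_rot: [0.999, 0.047, 0.0, 0.0]
contact_force: [-0.2, 0.5, -0.9]
opening: 0.428
finger_force: 20.0
```

Run:
```python
from posts import *
print(tool()[0],get_state()['contact_force'],go(rp(-.045,.006),.119,.1))
```

```text
[0.56000662 0.04001807 0.12146816] [-0.18857495  0.45528956 -0.9119391 ] (array([-0.14,  0.04,  0.25]), 'rz', np.float64(-0.007))
```

Request:
send_rows:
  motion:
    - {"x":0,"y":0,"z":0.25,"rx":0,"ry":0,"rz":0,"jaw":2.5}
    - {"x":0,"y":0,"z":0,"rx":0,"ry":0,"rz":0,"jaw":2.5}
    - {"x":0,"y":0,"z":0,"rx":0,"ry":0,"rz":0,"jaw":5.2}
    - {"x":0,"y":0,"z":0,"rx":0,"ry":0,"rz":0,"jaw":5.2}
    - {"x":0,"y":0,"z":0,"rx":0,"ry":0,"rz":0,"jaw":5.2}

```text
clock: 18.95
tool_pos: [0.5598, 0.0401, 0.1187]
eef_rot: [0.999, 0.047, 0.0, -0.0]
contact_force: [0.3, 0.6, 0.7]
opening: 0.589
finger_force: 0.0
```

Request:
send_rows:
  motion:
    - {"x":0,"y":0,"z":-2,"rx":0,"ry":0,"rz":0,"jaw":5.2}
    - {"x":0,"y":0,"z":-4,"rx":0,"ry":0,"rz":0,"jaw":5.2}
    - {"x":0,"y":0,"z":-4,"rx":0,"ry":0,"rz":0,"jaw":5.2}
    - {"x":0,"y":0,"z":-4,"rx":0,"ry":0,"rz":0,"jaw":6}
    - {"x":-1.5,"y":3.5,"z":-2,"rx":0,"ry":0,"rz":0,"jaw":6}

```text
clock: 19.45
tool_pos: [0.551, 0.0097, 0.2821]
eef_rot: [0.999, 0.052, 0.004, -0.002]
contact_force: [0.2, -1.2, -0.0]
opening: 0.68
finger_force: 0.0
```

Request:
send_rows:
  motion:
    - {"x":-1.5,"y":4.6,"z":0,"rx":0,"ry":0,"rz":0,"jaw":6}
    - {"x":-1.5,"y":4.6,"z":0,"rx":0,"ry":0,"rz":0,"jaw":6}
    - {"x":-1.5,"y":4.6,"z":0,"rx":0,"ry":0,"rz":0,"jaw":6}
    - {"x":-1.5,"y":4.6,"z":0,"rx":0,"ry":0,"rz":0,"jaw":6}
    - {"x":-1.5,"y":4.6,"z":0,"rx":0,"ry":0,"rz":0,"jaw":6}

```text
clock: 19.95
tool_pos: [0.4941, -0.234, 0.2788]
eef_rot: [0.999, 0.047, 0.0, 0.0]
contact_force: [1.8, -0.6, -0.4]
opening: 0.678
finger_force: 0.0
```

Request:
send_rows:
  motion:
    - {"x":0,"y":3,"z":0,"rx":0,"ry":0,"rz":-0.14,"jaw":6}
    - {"x":0,"y":0,"z":0,"rx":0,"ry":0,"rz":-0.14,"jaw":6}
    - {"x":0,"y":0,"z":0,"rx":0,"ry":0,"rz":-0.14,"jaw":6}
    - {"x":0,"y":0,"z":0,"rx":0,"ry":0,"rz":0,"jaw":6}
    - {"x":0,"y":0,"z":0,"rx":0,"ry":0,"rz":0,"jaw":6}

```text
clock: 20.45
tool_pos: [0.4975, -0.2621, 0.2785]
eef_rot: [0.968, 0.253, 0.0, -0.0]
contact_force: [-0.4, 0.5, 0.6]
opening: 0.681
finger_force: 0.0
```

```bash
cat > look.py <<'E'
from posts import *
t=snapshot('top')
hsv=cv2.cvtColor(t['img'],cv2.COLOR_RGB2HSV); m=((hsv[:,:,1]<60)&(hsv[:,:,2]>165)).astype('uint8'); m[:110]=0;m[290:]=0;m[:,:260]=0;m[:,470:]=0
n,l,st,c=cv2.connectedComponentsWithStats(m)
for i in range(1,n):
    if st[i][4]>40: print(st[i],c[i].round(1),[(Rm.T@(onz(t,[c[i]],z)[0,:2]-O)).round(3).tolist() for z in(.195,.164)],onz(t,[c[i]],.065).round(3))
E
python3 - <<'E'
from look import *
for o in posts(snapshot('wrist')): print(*o)
print(tool()[0],go((.552,-.257),.016,np.radians(30)))
E
```

```text
[442 114  19  19 272] [450.7 123. ] [[0.03, -0.355], [0.038, -0.367]] [[ 0.706 -0.358  0.065]]
[295 120  14  14 151] [301.8 126.3] [[0.059, 0.012], [0.067, 0.012]] [[0.696 0.059 0.065]]
[300 158  14  25 255] [307.  170.5] [[-0.051, 0.01], [-0.046, 0.01]] [[0.572 0.045 0.065]]
[410 171  13  12 122] [416.2 176.8] [[-0.094, -0.252], [-0.09, -0.261]] [[ 0.554 -0.256  0.065]]
[287 200  22  10 182] [297.4 204.6] [[-0.131, 0.042], [-0.128, 0.043]] [[0.479 0.072 0.065]]
[ 551.9 -256.5] n0 w33.5 (322, 109)
[ 703.9 -358.1] n3 w58.1 (462, 16)
[503.8  60.2] n32 w65.8 (0, 0)
[ 0.49764867 -0.26190416  0.27854173] (array([ 4.98,  2.23, 26.25]), 'rz', np.float64(-0.012))
```

A is at basket (59,12) and B lies at (−46,10). Now C.

Request:
send_rows:
  motion:
    - {"x":4.95,"y":2.2,"z":3,"rx":0,"ry":0,"rz":0,"jaw":6}
    - {"x":0,"y":0,"z":4,"rx":0,"ry":0,"rz":0,"jaw":6}
    - {"x":0,"y":0,"z":4,"rx":0,"ry":0,"rz":0,"jaw":6}
    - {"x":0,"y":0,"z":3,"rx":0,"ry":0,"rz":0,"jaw":6}
    - {"x":0,"y":0,"z":0,"rx":0,"ry":0,"rz":0,"jaw":6}

```text
clock: 21.05
tool_pos: [0.5382, -0.2564, 0.1404]
eef_rot: [0.967, 0.254, -0.004, -0.002]
contact_force: [-0.8, 0.9, -0.4]
opening: 0.686
finger_force: 0.0
```

Request:
send_rows:
  motion:
    - {"x":0,"y":0,"z":0,"rx":0,"ry":0,"rz":0,"jaw":6}
    - {"x":0,"y":0,"z":0,"rx":0,"ry":0,"rz":0,"jaw":6}
    - {"x":0,"y":0,"z":0,"rx":0,"ry":0,"rz":0,"jaw":6}
    - {"x":0,"y":0,"z":0,"rx":0,"ry":0,"rz":0,"jaw":6}
    - {"x":0,"y":0,"z":0,"rx":0,"ry":0,"rz":0,"jaw":6}

```text
clock: 21.55
tool_pos: [0.5416, -0.2582, 0.1451]
eef_rot: [0.967, 0.254, 0.001, 0.001]
contact_force: [0.1, -0.1, 0.1]
opening: 0.682
finger_force: 0.0
```

Run:
```python
from posts import *
print(tool()[0],go((.552,-.2565),.016,np.radians(30)))
```

```text
[ 0.54156537 -0.25818341  0.14512164] (array([ 0.98,  0.35, 12.91]), 'rz', np.float64(-0.01))
```

Request:
send_rows:
  motion:
    - {"x":1,"y":0.35,"z":0,"rx":0,"ry":0,"rz":0,"jaw":6}
    - {"x":0,"y":0,"z":3.5,"rx":0,"ry":0,"rz":0,"jaw":6}
    - {"x":0,"y":0,"z":3.5,"rx":0,"ry":0,"rz":0,"jaw":6}
    - {"x":0,"y":0,"z":3.5,"rx":0,"ry":0,"rz":0,"jaw":6}
    - {"x":0,"y":0,"z":2.4,"rx":0,"ry":0,"rz":0,"jaw":6}

```text
clock: 22.05
tool_pos: [0.5517, -0.2553, 0.013]
eef_rot: [0.967, 0.254, -0.001, -0.001]
contact_force: [0.5, 0.3, -0.2]
opening: 0.683
finger_force: 0.0
```

Request:
send_rows:
  motion:
    - {"x":0,"y":0,"z":0,"rx":0,"ry":0,"rz":0,"jaw":6}
    - {"x":0,"y":0,"z":0,"rx":0,"ry":0,"rz":0,"jaw":2}
    - {"x":0,"y":0,"z":0,"rx":0,"ry":0,"rz":0,"jaw":2}
    - {"x":0,"y":0,"z":0,"rx":0,"ry":0,"rz":0,"jaw":2}
    - {"x":0,"y":0,"z":0,"rx":0,"ry":0,"rz":0,"jaw":2}

```text
clock: 22.55
tool_pos: [0.5526, -0.2565, 0.0167]
eef_rot: [0.967, 0.254, 0.001, 0.001]
contact_force: [0.3, 0.0, 4.9]
opening: 0.387
finger_force: 20.0
```

Request:
send_rows:
  motion:
    - {"x":0,"y":0,"z":0,"rx":0,"ry":0,"rz":0,"jaw":2}
    - {"x":0,"y":0,"z":-4,"rx":0,"ry":0,"rz":0,"jaw":2}
    - {"x":0,"y":0,"z":-4,"rx":0,"ry":0,"rz":0,"jaw":2}
    - {"x":0,"y":0,"z":-4,"rx":0,"ry":0,"rz":0,"jaw":2}
    - {"x":0,"y":0,"z":-4,"rx":0,"ry":0,"rz":0,"jaw":2}

```text
clock: 23.05
tool_pos: [0.551, -0.256, 0.1769]
eef_rot: [0.967, 0.254, -0.0, -0.0]
contact_force: [0.5, -0.5, -0.8]
opening: 0.384
finger_force: 20.0
```

Run:
```python
from posts import *
print(tool()[0],go(rp(.01,.012),.27,.1),rp(.01,.012),tool()[1].as_matrix().round(3).tolist())
```

```text
[ 0.55104755 -0.25598361  0.17688509] (array([ 20.45, -23.7 ,  -9.31]), 'rz', np.float64(0.414)) [0.61275204 0.05093838] [[0.871, 0.491, -0.0], [0.491, -0.871, 0.0], [-0.0, -0.0, -1.0]]
```

Request:
send_rows:
  motion:
    - {"x":0,"y":0,"z":-4.5,"rx":0,"ry":0,"rz":0,"jaw":2}
    - {"x":2.55,"y":-2.96,"z":-3,"rx":0,"ry":0,"rz":0,"jaw":2}
    - {"x":2.55,"y":-2.96,"z":-2,"rx":0,"ry":0,"rz":0,"jaw":2}
    - {"x":2.55,"y":-2.96,"z":-0.5,"rx":0,"ry":0,"rz":0,"jaw":2}
    - {"x":2.55,"y":-2.96,"z":0,"rx":0,"ry":0,"rz":0,"jaw":2}

```text
clock: 23.55
tool_pos: [0.5827, -0.1015, 0.2769]
eef_rot: [0.967, 0.254, 0.001, 0.001]
contact_force: [0.5, 0.9, -1.1]
opening: 0.383
finger_force: 20.0
```

Request:
send_rows:
  motion:
    - {"x":2.55,"y":-2.96,"z":0,"rx":0,"ry":0,"rz":0,"jaw":2}
    - {"x":2.55,"y":-2.96,"z":0,"rx":0,"ry":0,"rz":0,"jaw":2}
    - {"x":2.55,"y":-2.96,"z":0,"rx":0,"ry":0,"rz":0,"jaw":2}
    - {"x":2.55,"y":-2.96,"z":0,"rx":0,"ry":0,"rz":0,"jaw":2}
    - {"x":0,"y":0,"z":0,"rx":0,"ry":0,"rz":0.138,"jaw":2}

```text
clock: 24.05
tool_pos: [0.6126, 0.0594, 0.2751]
eef_rot: [0.982, 0.191, 0.001, -0.003]
contact_force: [-1.5, 0.3, -0.3]
opening: 0.384
finger_force: 20.0
```

Request:
send_rows:
  motion:
    - {"x":0,"y":0,"z":0,"rx":0,"ry":0,"rz":0.138,"jaw":2}
    - {"x":0,"y":0,"z":0,"rx":0,"ry":0,"rz":0.138,"jaw":2}
    - {"x":0,"y":0,"z":0,"rx":0,"ry":0,"rz":0,"jaw":2}
    - {"x":0,"y":0,"z":0,"rx":0,"ry":0,"rz":0,"jaw":2}
    - {"x":0,"y":0,"z":0,"rx":0,"ry":0,"rz":0,"jaw":2}

```text
clock: 24.55
tool_pos: [0.6127, 0.0503, 0.2752]
eef_rot: [0.999, 0.051, -0.0, -0.0]
contact_force: [-0.6, -0.1, -1.2]
opening: 0.38
finger_force: 20.0
```

Run:
```python
from posts import *
print(tool()[0],go(rp(.01,.012),.148,.1))
```

```text
[0.61266724 0.05034272 0.27520448] (array([ 0.02, -0.06, 12.72]), 'rz', np.float64(0.002))
```

Request:
send_rows:
  motion:
    - {"x":0,"y":0,"z":4,"rx":0,"ry":0,"rz":0,"jaw":2}
    - {"x":0,"y":0,"z":4,"rx":0,"ry":0,"rz":0,"jaw":2}
    - {"x":0,"y":0,"z":2.6,"rx":0,"ry":0,"rz":0,"jaw":2}
    - {"x":0,"y":0,"z":0,"rx":0,"ry":0,"rz":0,"jaw":2}
    - {"x":0,"y":0,"z":0,"rx":0,"ry":0,"rz":0,"jaw":2}

```text
clock: 25.05
tool_pos: [0.6133, 0.0504, 0.1697]
eef_rot: [0.999, 0.05, 0.0, -0.0]
contact_force: [0.0, 0.8, -0.0]
opening: 0.386
finger_force: 20.0
```

Request:
send_rows:
  motion:
    - {"x":0,"y":0,"z":1,"rx":0,"ry":0,"rz":0,"jaw":2}
    - {"x":0,"y":0,"z":1,"rx":0,"ry":0,"rz":0,"jaw":2}
    - {"x":0,"y":0,"z":0,"rx":0,"ry":0,"rz":0,"jaw":2}
    - {"x":0,"y":0,"z":0,"rx":0,"ry":0,"rz":0,"jaw":2}
    - {"x":0,"y":0,"z":0.1,"rx":0,"ry":0,"rz":0,"jaw":2}

```text
clock: 25.55
tool_pos: [0.6133, 0.0505, 0.1487]
eef_rot: [0.999, 0.05, 0.001, 0.0]
contact_force: [-0.8, -0.1, -1.3]
opening: 0.382
finger_force: 20.0
```

Request:
send_rows:
  motion:
    - {"x":0,"y":0,"z":0,"rx":0,"ry":0,"rz":0,"jaw":2}
    - {"x":0,"y":0,"z":0,"rx":0,"ry":0,"rz":0,"jaw":5}
    - {"x":0,"y":0,"z":0,"rx":0,"ry":0,"rz":0,"jaw":5}
    - {"x":0,"y":0,"z":0,"rx":0,"ry":0,"rz":0,"jaw":5}
    - {"x":0,"y":0,"z":0,"rx":0,"ry":0,"rz":0,"jaw":5}

```text
clock: 26.05
tool_pos: [0.613, 0.0504, 0.1483]
eef_rot: [0.999, 0.05, 0.0, 0.0]
contact_force: [-0.7, -1.1, -0.4]
opening: 0.567
finger_force: 0.0
```

Request:
send_rows:
  motion:
    - {"x":0,"y":0,"z":-2,"rx":0,"ry":0,"rz":0,"jaw":5}
    - {"x":0,"y":0,"z":-4,"rx":0,"ry":0,"rz":0,"jaw":5}
    - {"x":0,"y":0,"z":-4,"rx":0,"ry":0,"rz":0,"jaw":5}
    - {"x":0,"y":0,"z":-3,"rx":0,"ry":0,"rz":0,"jaw":5}
    - {"x":-4,"y":0,"z":0,"rx":0,"ry":0,"rz":0,"jaw":5}

```text
clock: 26.55
tool_pos: [0.5803, 0.0477, 0.283]
eef_rot: [0.999, 0.05, 0.008, -0.001]
contact_force: [0.1, -0.1, -0.8]
opening: 0.567
finger_force: 0.0
```

Request:
send_rows:
  motion:
    - {"x":-5,"y":0,"z":0,"rx":0,"ry":0,"rz":0,"jaw":5}
    - {"x":-4.8,"y":1.7,"z":0,"rx":0,"ry":0,"rz":0,"jaw":5}
    - {"x":0,"y":0,"z":0,"rx":0,"ry":0,"rz":0,"jaw":5}
    - {"x":0,"y":0,"z":0,"rx":0,"ry":0,"rz":0,"jaw":5}
    - {"x":0,"y":0,"z":0,"rx":0,"ry":0,"rz":0,"jaw":5}

```text
clock: 27.05
tool_pos: [0.48, 0.0208, 0.2788]
eef_rot: [0.999, 0.05, 0.001, -0.0]
contact_force: [0.0, 0.9, -0.0]
opening: 0.567
finger_force: 0.0
```

Run:
```python
from look import *
s=snapshot('wrist'); save(s,'w7',k=1.25); save(snapshot('scene'),'s7',(290,150,430,280),4)
print(tool()[0],go(rp(-.128,-.005),.20,.1))
```

```text
[441 114  20  19 294] [450.5 123.2] [[0.03, -0.355], [0.037, -0.366]] [[ 0.705 -0.358  0.065]]
[295 119  15  15 163] [301.6 126.2] [[0.059, 0.012], [0.067, 0.012]] [[0.696 0.06  0.065]]
[297 139  14   9  91] [303.7 143.3] [[0.016, 0.011], [0.023, 0.011]] [[0.648 0.054 0.065]]
[0.47964951 0.02076154 0.27825339] (array([-0.27,  0.03,  7.82]), 'rz', np.float64(0.0))
```

View pics/w7.png

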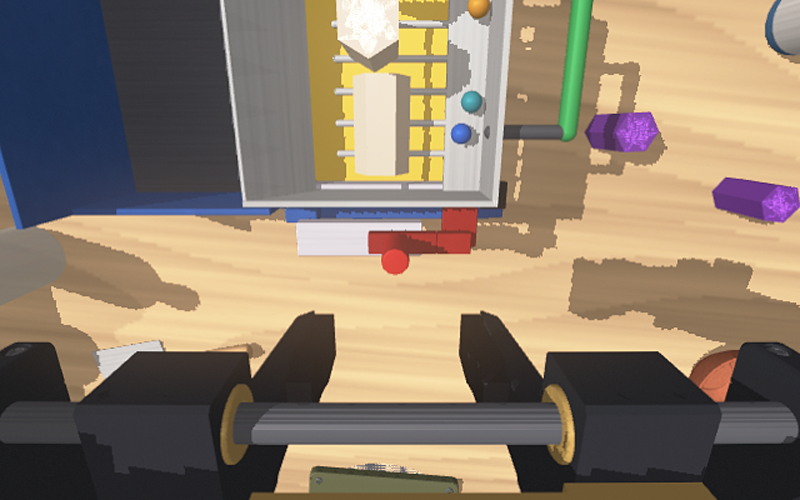

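All posts are in the basket. The red knob top is at (395,262), with the beads at (479,7), (471,101) and (461,133). I'll measure the knob.

Run:
```python
from posts import *
s=snapshot('wrist')
for z in(.194,.204):
    k=onz(s,[[395/1.25,262/1.25]],z)[0,:2]; print(k,(Rm.T@(k-O)).round(4),go(k,.152,.1))
P=onz(s,[[578/1.25,30/1.25],[570/1.25,125/1.25]],.15)[:,:2]; print('handle',[(Rm.T@(q-O)).round(4).tolist() for q in P], np.arctan2(*(P[0]-P[1])[::-1]))
```

```text
[0.47210267 0.02057201] [-0.133  -0.0042] (array([-0.73, -0.06, 12.61]), 'rz', np.float64(0.0))
[0.47546717 0.02085876] [-0.1296 -0.0042] (array([-0.39, -0.06, 12.61]), 'rz', np.float64(0.0))
handle [[0.0125, -0.1242], [-0.0469, -0.1264]] 0.13703498507535306
```

Request:
send_rows:
  motion:
    - {"x":-0.5,"y":-0.05,"z":3.5,"rx":0,"ry":0,"rz":0,"jaw":5}
    - {"x":0,"y":0,"z":3.5,"rx":0,"ry":0,"rz":0,"jaw":5}
    - {"x":0,"y":0,"z":3,"rx":0,"ry":0,"rz":0,"jaw":5}
    - {"x":0,"y":0,"z":2,"rx":0,"ry":0,"rz":0,"jaw":5}
    - {"x":0,"y":0,"z":0.6,"rx":0,"ry":0,"rz":0,"jaw":5}

```text
clock: 27.75
tool_pos: [0.4724, 0.0203, 0.1502]
eef_rot: [0.999, 0.05, -0.002, 0.0]
contact_force: [-0.5, 0.4, -0.5]
opening: 0.565
finger_force: 0.0
```

Request:
send_rows:
  motion:
    - {"x":0,"y":0,"z":0,"rx":0,"ry":0,"rz":0,"jaw":1}
    - {"x":0,"y":0,"z":0,"rx":0,"ry":0,"rz":0,"jaw":1}
    - {"x":0,"y":0,"z":0,"rx":0,"ry":0,"rz":0,"jaw":1}
    - {"x":0,"y":0,"z":0,"rx":0,"ry":0,"rz":0,"jaw":1}
    - {"x":0,"y":0,"z":0,"rx":0,"ry":0,"rz":0,"jaw":1}

```text
clock: 28.25
tool_pos: [0.4737, 0.0215, 0.1531]
eef_rot: [0.999, 0.051, 0.001, -0.001]
contact_force: [0.2, 4.1, 4.1]
opening: 0.192
finger_force: 20.0
```

Request:
send_rows:
  motion:
    - {"x":0,"y":-0.9,"z":0,"rx":0,"ry":0,"rz":0,"jaw":1}
    - {"x":0,"y":-0.9,"z":0,"rx":0,"ry":0,"rz":0,"jaw":1}
    - {"x":0,"y":-0.9,"z":0,"rx":0,"ry":0,"rz":0,"jaw":1}
    - {"x":0,"y":-0.9,"z":0,"rx":0,"ry":0,"rz":0,"jaw":1}
    - {"x":0,"y":-0.3,"z":0,"rx":0,"ry":0,"rz":0,"jaw":1}

```text
clock: 28.75
tool_pos: [0.4699, 0.0593, 0.153]
eef_rot: [0.999, 0.05, 0.001, 0.0]
contact_force: [0.2, -2.5, 6.5]
opening: 0.199
finger_force: 20.0
```

Request:
send_rows:
  motion:
    - {"x":0,"y":0,"z":0,"rx":0,"ry":0,"rz":0,"jaw":1}
    - {"x":0,"y":0,"z":0,"rx":0,"ry":0,"rz":0,"jaw":1}
    - {"x":0,"y":0,"z":0,"rx":0,"ry":0,"rz":0,"jaw":3.5}
    - {"x":0,"y":0,"z":0,"rx":0,"ry":0,"rz":0,"jaw":3.5}
    - {"x":0,"y":0,"z":0,"rx":0,"ry":0,"rz":0,"jaw":3.5}

```text
clock: 29.25
tool_pos: [0.469, 0.0589, 0.1521]
eef_rot: [0.999, 0.05, -0.0, 0.0]
contact_force: [-1.3, -0.8, -0.1]
opening: 0.401
finger_force: 0.0
```

Run:
```python
from posts import *
p,r=tool(); print(p,(Rm.T@(p[:2]-O)).round(4),get_state()['contact_force'],get_state()['opening'])
```

```text
[0.46897846 0.05890247 0.15210137] [-0.1323  0.0343] [-1.30592441 -0.77452114 -0.10570039] 0.40092736178260147
```

The catch is back about 38 mm. Now to the handle.

Request:
send_rows:
  motion:
    - {"x":0,"y":0,"z":-3,"rx":0,"ry":0,"rz":0,"jaw":3.5}
    - {"x":0,"y":0,"z":-4,"rx":0,"ry":0,"rz":0,"jaw":3.5}
    - {"x":0,"y":0,"z":-4,"rx":0,"ry":0,"rz":0,"jaw":3.5}
    - {"x":1,"y":2,"z":-2,"rx":0,"ry":0,"rz":0,"jaw":4}
    - {"x":3,"y":3.5,"z":0,"rx":0,"ry":0,"rz":0,"jaw":4}

```text
clock: 29.75
tool_pos: [0.5147, 0.0105, 0.2856]
eef_rot: [0.999, 0.053, 0.002, -0.001]
contact_force: [2.3, 1.5, -0.1]
opening: 0.453
finger_force: 0.0
```

Request:
send_rows:
  motion:
    - {"x":3,"y":3.5,"z":0,"rx":0,"ry":0,"rz":0,"jaw":4}
    - {"x":3,"y":3.5,"z":0,"rx":0,"ry":0,"rz":0,"jaw":4}
    - {"x":3,"y":3.4,"z":0,"rx":0,"ry":0,"rz":0,"jaw":4}
    - {"x":0,"y":0,"z":0,"rx":0,"ry":0,"rz":0,"jaw":4}
    - {"x":0,"y":0,"z":0,"rx":0,"ry":0,"rz":0,"jaw":4}

```text
clock: 30.25
tool_pos: [0.614, -0.087, 0.2812]
eef_rot: [0.999, 0.049, -0.001, -0.0]
contact_force: [-0.8, 0.4, 0.9]
opening: 0.454
finger_force: 0.0
```

Run:
```python
from posts import *
s=snapshot('wrist'); hsv=cv2.cvtColor(s['img'],cv2.COLOR_RGB2HSV); m=((hsv[:,:,0]>45)&(hsv[:,:,0]<85)&(hsv[:,:,1]>120)&(hsv[:,:,2]>60)).astype('uint8')
n,l,st,c=cv2.connectedComponentsWithStats(m); i=1+np.argmax(st[1:,4]); print(st[i],c[i])
yx=np.argwhere(l==i)[:,::-1].astype('f4'); Q=onz(s,yx,.153)[:,:2]; R2=(Q-O)@Rm; print('handle riddle frame x range',R2[:,0].min(),R2[:,0].max(),'y mean',R2[:,1].mean(),'slope',np.polyfit(R2[:,0],R2[:,1],1))
print(tool()[0],go(rp(0,-.125),.12,.1))
```

```text
[ 309  124   11  115 1115] [313.94349776 181.61434978]
handle riddle frame x range -0.055145872237492954 0.055116658983043625 y mean -0.12277683461940578 slope [ 0.00291773 -0.12278117]
[ 0.61351028 -0.08561666  0.28147153] (array([ 0.32,  0.12, 16.15]), 'rz', np.float64(0.0))
```

Request:
send_rows:
  motion:
    - {"x":0.3,"y":-0.05,"z":4,"rx":0,"ry":0,"rz":0,"jaw":4}
    - {"x":0,"y":0,"z":4,"rx":0,"ry":0,"rz":0,"jaw":4}
    - {"x":0,"y":0,"z":4,"rx":0,"ry":0,"rz":0,"jaw":4}
    - {"x":0,"y":0,"z":3,"rx":0,"ry":0,"rz":0,"jaw":4}
    - {"x":0,"y":0,"z":1.1,"rx":0,"ry":0,"rz":0,"jaw":4}

```text
clock: 30.8
tool_pos: [0.6142, -0.0833, 0.1185]
eef_rot: [0.999, 0.051, -0.003, -0.001]
contact_force: [0.1, 0.1, -0.1]
opening: 0.453
finger_force: 0.0
```

Request:
send_rows:
  motion:
    - {"x":0,"y":0,"z":0,"rx":0,"ry":0,"rz":0,"jaw":0.5}
    - {"x":0,"y":0,"z":0,"rx":0,"ry":0,"rz":0,"jaw":0.5}
    - {"x":0,"y":0,"z":0,"rx":0,"ry":0,"rz":0,"jaw":0.5}
    - {"x":0,"y":0,"z":0,"rx":0,"ry":0,"rz":0,"jaw":0.5}
    - {"x":0,"y":0,"z":0,"rx":0,"ry":0,"rz":0,"jaw":0.5}

```text
clock: 31.3
tool_pos: [0.6185, -0.0845, 0.123]
eef_rot: [0.999, 0.05, 0.002, -0.0]
contact_force: [-0.9, 2.4, 6.8]
opening: 0.137
finger_force: 20.0
```

Handle gripped. Rock up to about 0.45 rad.

Request:
send_rows:
  motion:
    - {"x":0,"y":-0.22,"z":-0.97,"rx":0,"ry":0,"rz":0,"jaw":0.5}
    - {"x":0,"y":-0.22,"z":-0.97,"rx":0,"ry":0,"rz":0,"jaw":0.5}
    - {"x":0,"y":-0.32,"z":-0.94,"rx":0,"ry":0,"rz":0,"jaw":0.5}
    - {"x":0,"y":-0.32,"z":-0.94,"rx":0,"ry":0,"rz":0,"jaw":0.5}
    - {"x":0,"y":-0.41,"z":-0.9,"rx":0,"ry":0,"rz":0,"jaw":0.5}

```text
clock: 31.8
tool_pos: [0.6169, -0.0707, 0.1696]
eef_rot: [0.999, 0.05, 0.001, 0.0]
contact_force: [5.8, 0.4, -4.8]
opening: 0.134
finger_force: 20.0
```

Request:
send_rows:
  motion:
    - {"x":0,"y":-0.41,"z":-0.9,"rx":0,"ry":0,"rz":0,"jaw":0.5}
    - {"x":0,"y":-0.5,"z":-0.86,"rx":0,"ry":0,"rz":0,"jaw":0.5}
    - {"x":0,"y":-0.5,"z":-0.86,"rx":0,"ry":0,"rz":0,"jaw":0.5}
    - {"x":0,"y":-0.57,"z":-0.81,"rx":0,"ry":0,"rz":0,"jaw":0.5}
    - {"x":0,"y":0,"z":0,"rx":0,"ry":0,"rz":0,"jaw":0.5}

```text
clock: 32.3
tool_pos: [0.615, -0.0516, 0.2047]
eef_rot: [0.999, 0.05, 0.002, 0.001]
contact_force: [4.2, -1.7, -1.8]
opening: 0.138
finger_force: 20.0
```

Request:
send_rows:
  motion:
    - {"x":0,"y":0,"z":0,"rx":0,"ry":0,"rz":0,"jaw":0.5}
    - {"x":0,"y":0,"z":0,"rx":0,"ry":0,"rz":0,"jaw":0.5}
    - {"x":0,"y":0,"z":0,"rx":0,"ry":0,"rz":0,"jaw":0.5}
    - {"x":0,"y":0,"z":0,"rx":0,"ry":0,"rz":0,"jaw":0.5}
    - {"x":0,"y":0,"z":0,"rx":0,"ry":0,"rz":0,"jaw":0.5}

```text
clock: 32.8
tool_pos: [0.6151, -0.0526, 0.2033]
eef_rot: [0.999, 0.049, 0.001, 0.001]
contact_force: [5.3, -1.8, -0.4]
opening: 0.138
finger_force: 20.0
```

Run:
```python
from posts import *
p,r=tool(); q=Rm.T@(p[:2]-O); print(p,q, 'phi',np.arctan2(p[2]+.03-.115,-(q[1]-.07))-.1776)
a=cv2.resize(snapshot('top')['img'][100:230,230:390,::-1],None,fx=3,fy=3,interpolation=cv2.INTER_CUBIC)
b=cv2.resize(snapshot('scene')['img'][150:280,300:420,::-1],None,fx=2.5,fy=2.5,interpolation=cv2.INTER_CUBIC)
im=np.zeros((400,790,3),'uint8'); im[:390,:480]=a; im[:325,485:785]=b; cv2.imwrite('pics/r1.png',im)
```

```text
[ 0.61510862 -0.05262929  0.20325346] [ 0.00200529 -0.09128554] phi 0.45505770069041074
```

View pics/r1.png

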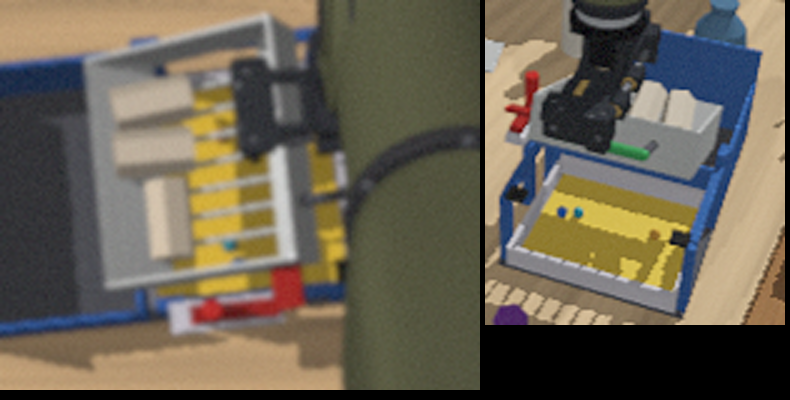

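All three beads are in the tray (right crop at (562,212), (579,212), (655,235)), and the posts lean on the ramp inside the basket. Let it down.

Request:
send_rows:
  motion:
    - {"x":0,"y":0.57,"z":0.81,"rx":0,"ry":0,"rz":0,"jaw":0.5}
    - {"x":0,"y":0.5,"z":0.86,"rx":0,"ry":0,"rz":0,"jaw":0.5}
    - {"x":0,"y":0.5,"z":0.86,"rx":0,"ry":0,"rz":0,"jaw":0.5}
    - {"x":0,"y":0.41,"z":0.9,"rx":0,"ry":0,"rz":0,"jaw":0.5}
    - {"x":0,"y":0.41,"z":0.9,"rx":0,"ry":0,"rz":0,"jaw":0.5}

```text
clock: 33.4
tool_pos: [0.6172, -0.0759, 0.1588]
eef_rot: [0.999, 0.049, 0.001, 0.0]
contact_force: [5.4, -0.0, -0.5]
opening: 0.129
finger_force: 20.0
```

Request:
send_rows:
  motion:
    - {"x":0,"y":0.32,"z":0.94,"rx":0,"ry":0,"rz":0,"jaw":0.5}
    - {"x":0,"y":0.32,"z":0.94,"rx":0,"ry":0,"rz":0,"jaw":0.5}
    - {"x":0,"y":0.22,"z":0.97,"rx":0,"ry":0,"rz":0,"jaw":0.5}
    - {"x":0,"y":0.2,"z":0.75,"rx":0,"ry":0,"rz":0,"jaw":0.5}
    - {"x":0,"y":0,"z":0,"rx":0,"ry":0,"rz":0,"jaw":0.5}

```text
clock: 33.9
tool_pos: [0.6188, -0.0844, 0.1257]
eef_rot: [0.999, 0.05, 0.002, -0.001]
contact_force: [0.8, 2.1, 17.3]
opening: 0.135
finger_force: 20.0
```

Request:
send_rows:
  motion:
    - {"x":0,"y":0,"z":0,"rx":0,"ry":0,"rz":0,"jaw":0.5}
    - {"x":0,"y":0,"z":0,"rx":0,"ry":0,"rz":0,"jaw":0.5}
    - {"x":0,"y":0,"z":0,"rx":0,"ry":0,"rz":0,"jaw":0.5}
    - {"x":0,"y":0,"z":0,"rx":0,"ry":0,"rz":0,"jaw":0.5}
    - {"x":0,"y":0,"z":0,"rx":0,"ry":0,"rz":0,"jaw":0.5}

```text
clock: 34.4
tool_pos: [0.6188, -0.0844, 0.1257]
eef_rot: [0.999, 0.05, 0.002, -0.001]
contact_force: [1.3, 2.4, 16.4]
opening: 0.13
finger_force: 20.0
```

```bash
cat > phi.py <<'E'
from posts import *
def phi():
    p,r=tool(); q=Rm.T@(p[:2]-O); return p.round(4),q.round(4),'phi',np.arctan2(p[2]+.03-.115,-(q[1]-.07))-.1776,get_state()['contact_force'].round(1)
def beads():
    s=snapshot('scene'); hsv=cv2.cvtColor(s['img'],cv2.COLOR_RGB2HSV)[:,:,:].astype(int); T=rp(0,-.02); 
    for n,lo,hi in (('teal',85,100),('blue',105,125),('orange',8,18)):
        m=((hsv[...,0]>=lo)&(hsv[...,0]<=hi)&(hsv[...,1]>140)&(hsv[...,2]>60)).astype('uint8'); 
        k,l,st,c=cv2.connectedComponentsWithStats(m)
        for i in range(1,k):
            if 4<=st[i][4]<60:
                q=Rm.T@(onz(s,[c[i]],.0135)[0,:2]-O)
                if abs(q[0])<.11 and -.13<q[1]<.1: print(n,st[i][4],c[i].round(1),q.round(3))
E
python3 -c "
from phi import *
print(*phi()); beads()"
```

```text
[ 0.6188 -0.0844  0.1257] [ 0.0025 -0.1233] phi 0.030017774908455808 [ 1.3  2.4 16.4]
```

Request:
send_rows:
  motion:
    - {"x":0,"y":-0.22,"z":-0.97,"rx":0,"ry":0,"rz":0,"jaw":0.5}
    - {"x":0,"y":-0.22,"z":-0.97,"rx":0,"ry":0,"rz":0,"jaw":0.5}
    - {"x":0,"y":-0.32,"z":-0.94,"rx":0,"ry":0,"rz":0,"jaw":0.5}
    - {"x":0,"y":-0.32,"z":-0.94,"rx":0,"ry":0,"rz":0,"jaw":0.5}
    - {"x":0,"y":-0.41,"z":-0.9,"rx":0,"ry":0,"rz":0,"jaw":0.5}

```text
clock: 34.95
tool_pos: [0.6173, -0.0715, 0.1704]
eef_rot: [0.999, 0.049, 0.001, 0.0]
contact_force: [7.4, -2.1, -3.0]
opening: 0.126
finger_force: 19.5
```

Request:
send_rows:
  motion:
    - {"x":0,"y":-0.41,"z":-0.9,"rx":0,"ry":0,"rz":0,"jaw":0.5}
    - {"x":0,"y":-0.5,"z":-0.86,"rx":0,"ry":0,"rz":0,"jaw":0.5}
    - {"x":0,"y":-0.5,"z":-0.86,"rx":0,"ry":0,"rz":0,"jaw":0.5}
    - {"x":0,"y":-0.58,"z":-0.8,"rx":0,"ry":0,"rz":0,"jaw":0.5}
    - {"x":0,"y":-0.58,"z":-0.8,"rx":0,"ry":0,"rz":0,"jaw":0.5}

```text
clock: 35.45
tool_pos: [0.6148, -0.0476, 0.2131]
eef_rot: [0.999, 0.049, 0.002, 0.002]
contact_force: [6.5, -3.9, 0.2]
opening: 0.112
finger_force: 18.1
```

Request:
send_rows:
  motion:
    - {"x":0,"y":-0.65,"z":-0.74,"rx":0,"ry":0,"rz":0,"jaw":0.5}
    - {"x":0,"y":-0.66,"z":-0.74,"rx":0,"ry":0,"rz":0,"jaw":0.5}
    - {"x":0,"y":-0.73,"z":-0.67,"rx":0,"ry":0,"rz":0,"jaw":0.5}
    - {"x":0,"y":-0.73,"z":-0.67,"rx":0,"ry":0,"rz":0,"jaw":0.5}
    - {"x":0,"y":-0.79,"z":-0.59,"rx":0,"ry":0,"rz":0,"jaw":0.5}

```text
clock: 35.95
tool_pos: [0.6116, -0.0146, 0.2482]
eef_rot: [0.999, 0.048, 0.002, 0.003]
contact_force: [4.9, -7.9, 6.2]
opening: 0.094
finger_force: 17.9
```

```bash
python3 -c "
from phi import *
print(*phi())"
```

```text
[ 0.6116 -0.0146  0.2482] [ 0.0023 -0.0531] phi 0.7469459841042787 [ 4.9 -7.9  6.2]
```

The opening shrinks from 12 to 8 mm, so the bar is slipping toward the fingertips. I'll bring the basket back down and regrip deeper.

Request:
send_rows:
  motion:
    - {"x":0,"y":0.79,"z":0.7,"rx":0,"ry":0,"rz":0,"jaw":0.5}
    - {"x":0,"y":0.73,"z":0.67,"rx":0,"ry":0,"rz":0,"jaw":0.5}
    - {"x":0,"y":0.73,"z":0.67,"rx":0,"ry":0,"rz":0,"jaw":0.5}
    - {"x":0,"y":0.66,"z":0.74,"rx":0,"ry":0,"rz":0,"jaw":0.5}
    - {"x":0,"y":0.65,"z":0.74,"rx":0,"ry":0,"rz":0,"jaw":0.5}

```text
clock: 36.45
tool_pos: [0.6125, -0.0488, 0.2114]
eef_rot: [0.999, 0.048, -0.001, 0.002]
contact_force: [0.6, -0.7, -0.7]
opening: 0.056
finger_force: 0.0
```

Request:
send_rows:
  motion:
    - {"x":0,"y":0.58,"z":0.8,"rx":0,"ry":0,"rz":0,"jaw":0.5}
    - {"x":0,"y":0.58,"z":0.8,"rx":0,"ry":0,"rz":0,"jaw":0.5}
    - {"x":0,"y":0.5,"z":0.86,"rx":0,"ry":0,"rz":0,"jaw":0.5}
    - {"x":0,"y":0.5,"z":0.86,"rx":0,"ry":0,"rz":0,"jaw":0.5}
    - {"x":0,"y":0.41,"z":0.9,"rx":0,"ry":0,"rz":0,"jaw":0.5}

```text
clock: 36.95
tool_pos: [0.6156, -0.0706, 0.1686]
eef_rot: [0.999, 0.05, -0.0, -0.0]
contact_force: [0.1, -0.0, -0.5]
opening: 0.055
finger_force: 0.0
```

Request:
send_rows:
  motion:
    - {"x":0,"y":0.41,"z":0.9,"rx":0,"ry":0,"rz":0,"jaw":0.5}
    - {"x":0,"y":0.32,"z":0.94,"rx":0,"ry":0,"rz":0,"jaw":0.5}
    - {"x":0,"y":0.32,"z":0.94,"rx":0,"ry":0,"rz":0,"jaw":0.5}
    - {"x":0,"y":0.22,"z":0.97,"rx":0,"ry":0,"rz":0,"jaw":0.5}
    - {"x":0,"y":0.22,"z":0.6,"rx":0,"ry":0,"rz":0,"jaw":0.5}

```text
clock: 37.45
tool_pos: [0.6177, -0.0834, 0.1305]
eef_rot: [0.999, 0.05, 0.001, -0.001]
contact_force: [-19.9, 8.8, 69.8]
opening: 0.054
finger_force: 32.0
```

```bash
python3 -c "
from phi import *
print(*phi()); print(get_state()['opening'])
a=cv2.resize(snapshot('top')['img'][100:230,230:390,::-1],None,fx=3,fy=3,interpolation=cv2.INTER_CUBIC)
b=cv2.resize(snapshot('scene')['img'][150:280,300:420,::-1],None,fx=2.5,fy=2.5,interpolation=cv2.INTER_CUBIC)
im=np.zeros((400,790,3),'uint8'); im[:390,:480]=a; im[:325,485:785]=b; cv2.imwrite('pics/r2.png',im)
"
```

```text
[ 0.6177 -0.0834  0.1305] [ 0.0015 -0.1222] phi 0.05465589069541904 [-19.9   8.8  69.8]
0.054200815640659435
```

View pics/r2.png

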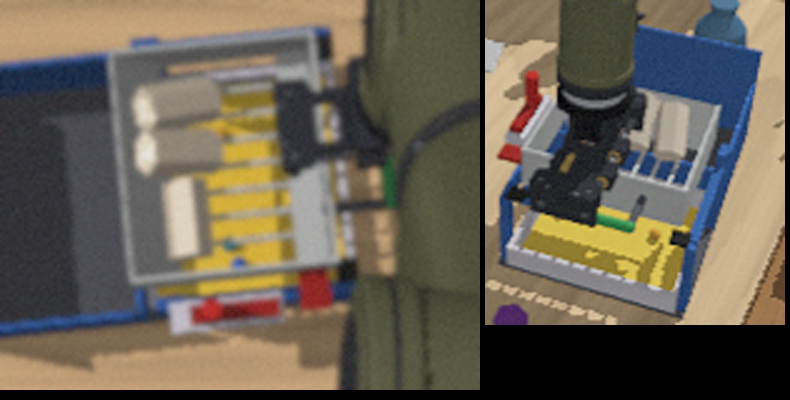

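The handle slipped out and the basket is back level with all posts in. The closed tips press on the bar, which calibrates the tip at TCP+26 mm. Lift off, open and regrip lower.

Request:
send_rows:
  motion:
    - {"x":0,"y":0,"z":-2.5,"rx":0,"ry":0,"rz":0,"jaw":0.5}
    - {"x":0,"y":0,"z":-0.5,"rx":0,"ry":0,"rz":0,"jaw":4}
    - {"x":0,"y":0,"z":0,"rx":0,"ry":0,"rz":0,"jaw":4}
    - {"x":0,"y":0,"z":0,"rx":0,"ry":0,"rz":0,"jaw":4}
    - {"x":0,"y":0,"z":0,"rx":0,"ry":0,"rz":0,"jaw":4}

```text
clock: 38.05
tool_pos: [0.6165, -0.0853, 0.1546]
eef_rot: [0.999, 0.05, -0.001, -0.0]
contact_force: [0.1, 1.3, -0.3]
opening: 0.396
finger_force: 0.0
```

```bash
python3 -c "
from phi import *
print(*phi()); print(go(rp(0,-.1235),.108,.1))"
```

```text
[ 0.6165 -0.0853  0.1546] [ 1.000e-04 -1.239e-01] phi 0.16707237101152453 [ 0.1  1.3 -0.3]
(array([ 0.  , -0.04,  4.66]), 'rz', np.float64(-0.0))
```

Request:
send_rows:
  motion:
    - {"x":0,"y":0,"z":2,"rx":0,"ry":0,"rz":0,"jaw":4}
    - {"x":0,"y":0,"z":2,"rx":0,"ry":0,"rz":0,"jaw":4}
    - {"x":0,"y":0,"z":0.6,"rx":0,"ry":0,"rz":0,"jaw":4}
    - {"x":0,"y":0,"z":0,"rx":0,"ry":0,"rz":0,"jaw":0.5}
    - {"x":0,"y":0,"z":0,"rx":0,"ry":0,"rz":0,"jaw":0.5}
  grip_force: 15

```text
clock: 38.55
tool_pos: [0.6176, -0.0854, 0.1102]
eef_rot: [0.999, 0.05, 0.0, 0.0]
contact_force: [0.1, -0.2, 0.3]
opening: 0.293
finger_force: 0.0
```

Request:
send_rows:
  motion:
    - {"x":0,"y":0,"z":0,"rx":0,"ry":0,"rz":0,"jaw":0.5}
    - {"x":0,"y":0,"z":0,"rx":0,"ry":0,"rz":0,"jaw":0.5}
    - {"x":0,"y":0,"z":0,"rx":0,"ry":0,"rz":0,"jaw":0.5}
    - {"x":0,"y":0,"z":0,"rx":0,"ry":0,"rz":0,"jaw":0.5}
    - {"x":0,"y":0,"z":0,"rx":0,"ry":0,"rz":0,"jaw":0.5}

```text
clock: 39.05
tool_pos: [0.6179, -0.0845, 0.1108]
eef_rot: [0.999, 0.05, 0.001, -0.0]
contact_force: [-0.1, 2.9, 5.6]
opening: 0.144
finger_force: 15.0
```

```bash
python3 -c "
from look import *"
```

```text
[441 114  20  19 301] [450.5 123.3] [[0.03, -0.354], [0.037, -0.366]] [[ 0.705 -0.358  0.065]]
[274 130   9  28 164] [278.  143.3] [[0.023, 0.073], [0.03, 0.075]] [[0.649 0.125 0.065]]
[285 159  11  27 241] [290. 172.] [[-0.05, 0.051], [-0.045, 0.053]] [[0.568 0.092 0.065]]
[327 159  12  29 236] [332.5 172.9] [[-0.063, -0.051], [-0.059, -0.052]] [[ 0.565 -0.025  0.065]]
[286 200  10  11  70] [290.  205.1] [[-0.13, 0.059], [-0.128, 0.061]] [[0.477 0.092 0.065]]
```

Request:
send_rows:
  motion:
    - {"x":0,"y":-0.22,"z":-0.97,"rx":0,"ry":0,"rz":0,"jaw":0.5}
    - {"x":0,"y":-0.22,"z":-0.97,"rx":0,"ry":0,"rz":0,"jaw":0.5}
    - {"x":0,"y":-0.32,"z":-0.94,"rx":0,"ry":0,"rz":0,"jaw":0.5}
    - {"x":0,"y":-0.32,"z":-0.94,"rx":0,"ry":0,"rz":0,"jaw":0.5}
    - {"x":0,"y":-0.41,"z":-0.9,"rx":0,"ry":0,"rz":0,"jaw":0.5}

```text
clock: 39.6
tool_pos: [0.6163, -0.0704, 0.1582]
eef_rot: [0.999, 0.05, 0.001, 0.0]
contact_force: [6.2, 2.0, -4.3]
opening: 0.138
finger_force: 15.0
```

Request:
send_rows:
  motion:
    - {"x":0,"y":-0.41,"z":-0.9,"rx":0,"ry":0,"rz":0,"jaw":0.5}
    - {"x":0,"y":-0.5,"z":-0.86,"rx":0,"ry":0,"rz":0,"jaw":0.5}
    - {"x":0,"y":-0.5,"z":-0.86,"rx":0,"ry":0,"rz":0,"jaw":0.5}
    - {"x":0,"y":-0.58,"z":-0.8,"rx":0,"ry":0,"rz":0,"jaw":0.5}
    - {"x":0,"y":-0.58,"z":-0.8,"rx":0,"ry":0,"rz":0,"jaw":0.5}

```text
clock: 40.1
tool_pos: [0.6138, -0.046, 0.2006]
eef_rot: [0.999, 0.049, 0.001, 0.001]
contact_force: [4.8, -1.7, -2.9]
opening: 0.14
finger_force: 15.0
```

```bash
cat >> phi.py <<'E'
def arc(targets,off=.0392):
    p,r=tool(); q=Rm.T@(p[:2]-O); y,z=q[1]-.07,p[2]+off-.115
    print('phi',np.arctan2(z,-y)-.1776,'rad',np.hypot(y,z),'open',get_state()['opening'],get_state()['contact_force'].round(1))
    for f in targets:
        Y,Z=-.1981*np.cos(f+.1776),.1981*np.sin(f+.1776); print(f,'ty %.2f tz %.2f'%(-(Y-y)*100,-(Z-z)*100)); y,z=Y,Z
E
python3 -c "
from phi import *
arc([.6,.7,.8])"
```

```text
phi 0.5016105091163825 rad 0.1986419263346455 open 0.1395539467790919 [ 4.8 -1.7 -2.9]
0.6 ty -1.34 tz -1.42
0.7 ty -1.46 tz -1.34
0.8 ty -1.58 tz -1.19
```

Request:
send_rows:
  motion:
    - {"x":0,"y":-0.67,"z":-0.71,"rx":0,"ry":0,"rz":0,"jaw":0.5}
    - {"x":0,"y":-0.67,"z":-0.71,"rx":0,"ry":0,"rz":0,"jaw":0.5}
    - {"x":0,"y":-0.73,"z":-0.67,"rx":0,"ry":0,"rz":0,"jaw":0.5}
    - {"x":0,"y":-0.73,"z":-0.67,"rx":0,"ry":0,"rz":0,"jaw":0.5}
    - {"x":0,"y":-0.79,"z":-0.59,"rx":0,"ry":0,"rz":0,"jaw":0.5}

```text
clock: 40.6
tool_pos: [0.6107, -0.0134, 0.2351]
eef_rot: [0.999, 0.048, 0.002, 0.003]
contact_force: [4.0, -6.2, 3.8]
opening: 0.137
finger_force: 15.0
```

Request:
send_rows:
  motion:
    - {"x":0,"y":-0.79,"z":-0.59,"rx":0,"ry":0,"rz":0,"jaw":0.5}
    - {"x":0,"y":-0.85,"z":-0.52,"rx":0,"ry":0,"rz":0,"jaw":0.5}
    - {"x":0,"y":-0.85,"z":-0.52,"rx":0,"ry":0,"rz":0,"jaw":0.5}
    - {"x":0,"y":-0.89,"z":-0.43,"rx":0,"ry":0,"rz":0,"jaw":0.5}
    - {"x":0,"y":-0.9,"z":-0.43,"rx":0,"ry":0,"rz":0,"jaw":0.5}

```text
clock: 41.1
tool_pos: [0.6064, 0.0288, 0.2607]
eef_rot: [0.999, 0.048, 0.002, 0.003]
contact_force: [2.5, -4.2, 6.1]
opening: 0.138
finger_force: 15.0
```

```bash
python3 -c "
from phi import *
arc([1.1,1.2,1.3,1.4])"
```

```text
phi 0.9876673882936291 rad 0.20122408551500906 open 0.13750905526147547 [ 2.5 -4.2  6.1]
1.1 ty -2.21 tz -0.47
1.2 ty -1.92 tz -0.48
1.3 ty -1.96 tz -0.28
1.4 ty -1.98 tz -0.09
```

Request:
send_rows:
  motion:
    - {"x":0,"y":-1.1,"z":-0.23,"rx":0,"ry":0,"rz":0,"jaw":0.5}
    - {"x":0,"y":-1.1,"z":-0.23,"rx":0,"ry":0,"rz":0,"jaw":0.5}
    - {"x":0,"y":-0.96,"z":-0.24,"rx":0,"ry":0,"rz":0,"jaw":0.5}
    - {"x":0,"y":-0.96,"z":-0.24,"rx":0,"ry":0,"rz":0,"jaw":0.5}
    - {"x":0,"y":-0.98,"z":-0.14,"rx":0,"ry":0,"rz":0,"jaw":0.5}

```text
clock: 41.6
tool_pos: [0.6014, 0.0805, 0.2738]
eef_rot: [0.999, 0.048, 0.003, 0.002]
contact_force: [-2.2, -4.5, 20.9]
opening: 0.142
finger_force: 15.0
```

Request:
send_rows:
  motion:
    - {"x":0,"y":-0.98,"z":-0.14,"rx":0,"ry":0,"rz":0,"jaw":0.5}
    - {"x":0,"y":-0.99,"z":-0.05,"rx":0,"ry":0,"rz":0,"jaw":0.5}
    - {"x":0,"y":-0.99,"z":-0.04,"rx":0,"ry":0,"rz":0,"jaw":0.5}
    - {"x":0,"y":0,"z":0,"rx":0,"ry":0,"rz":0,"jaw":0.5}
    - {"x":0,"y":0,"z":0,"rx":0,"ry":0,"rz":0,"jaw":0.5}

```text
clock: 42.1
tool_pos: [0.5979, 0.1147, 0.2748]
eef_rot: [0.999, 0.05, 0.002, -0.001]
contact_force: [-0.6, 1.6, 14.0]
opening: 0.141
finger_force: 15.0
```

```bash
python3 -c "
from phi import *
arc([1.5,1.6,1.68])"
```

```text
phi 1.4279205535369626 rad 0.19909957976400727 open 0.14108847276056902 [-0.6  1.6 14. ]
1.5 ty -1.42 tz 0.20
1.6 ty -1.96 tz 0.31
1.68 ty -1.54 tz 0.39
```

Request:
send_rows:
  motion:
    - {"x":0,"y":-0.7,"z":0.2,"rx":0,"ry":0,"rz":0,"jaw":0.5}
    - {"x":0,"y":-0.8,"z":0.1,"rx":0,"ry":0,"rz":0,"jaw":0.5}
    - {"x":0,"y":-0.9,"z":0.15,"rx":0,"ry":0,"rz":0,"jaw":0.5}
    - {"x":0,"y":-0.9,"z":0.15,"rx":0,"ry":0,"rz":0,"jaw":0.5}
    - {"x":0,"y":-0.9,"z":0.2,"rx":0,"ry":0,"rz":0,"jaw":0.5}

```text
clock: 42.6
tool_pos: [0.5938, 0.1576, 0.2673]
eef_rot: [0.999, 0.05, 0.002, -0.002]
contact_force: [-0.4, 3.4, 13.6]
opening: 0.141
finger_force: 15.0
```

Request:
send_rows:
  motion:
    - {"x":0,"y":-0.5,"z":0.1,"rx":0,"ry":0,"rz":0,"jaw":0.5}
    - {"x":0,"y":0,"z":0,"rx":0,"ry":0,"rz":0,"jaw":0.5}
    - {"x":0,"y":0,"z":0,"rx":0,"ry":0,"rz":0,"jaw":0.5}
    - {"x":0,"y":0,"z":0,"rx":0,"ry":0,"rz":0,"jaw":0.5}
    - {"x":0,"y":0,"z":0,"rx":0,"ry":0,"rz":0,"jaw":0.5}

```text
clock: 43.1
tool_pos: [0.5932, 0.1629, 0.2656]
eef_rot: [0.999, 0.05, 0.002, -0.002]
contact_force: [-1.8, 3.8, 12.2]
opening: 0.137
finger_force: 15.0
```

```bash
python3 -c "
from phi import *
arc([1.6,1.5,1.4])
a=cv2.resize(snapshot('top')['img'][100:230,180:360,::-1],None,fx=2.6,fy=2.6,interpolation=cv2.INTER_CUBIC)
b=cv2.resize(snapshot('scene')['img'][130:280,300:420,::-1],None,fx=2.5,fy=2.5,interpolation=cv2.INTER_CUBIC)
im=np.zeros((400,790,3),'uint8'); im[:a.shape[0],:a.shape[1]]=a; im[:375,485:785]=b; cv2.imwrite('pics/r3.png',im)
"
```

```text
phi 1.6771302822615444 rad 0.19776698101348444 open 0.13713042757075725 [-1.8  3.8 12.2]
1.6 ty 1.47 tz -0.40
1.5 ty 1.96 tz -0.31
1.4 ty 1.98 tz -0.11
```

View pics/r3.png

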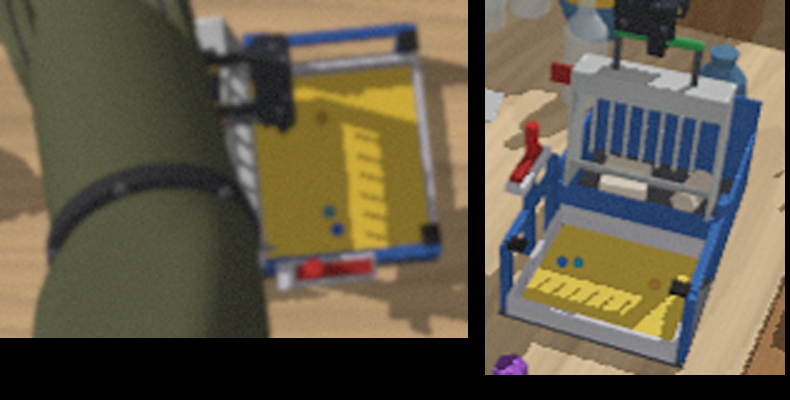

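Basket at 1.68 rad. Two cream shapes show through the bars at crop (623,185) and (688,195), and the beads stay in the tray. I've used up my picture views, so the rest goes by numbers. First I check whether those shapes lie in the bin.

```bash
cat > cream.py <<'E'
from phi import *
def cream(name,lim,zs):
    s=snapshot(name); h=cv2.cvtColor(s['img'],cv2.COLOR_RGB2HSV).astype(int); H,Sa,V=h[...,0],h[...,1],h[...,2]
    m=((H>8)&(H<28)&(Sa>15)&(Sa<75)&(V>95)).astype('uint8'); k,l,st,c=cv2.connectedComponentsWithStats(m)
    for i in range(1,k):
        if st[i][4]<12: continue
        q=[(Rm.T@(onz(s,[c[i]],z)[0,:2]-O)).round(3).tolist() for z in zs]
        if abs(q[0][0])<.14 and lim[0]<q[0][1]<lim[1]: print(name,st[i].tolist(),c[i].round(1),q,np.median(s['img'][l==i],0))
E
python3 -c "
from cream import *
cream('scene',(-.05,.35),(.025,.06,.1)); cream('top',(-.05,.35),(.025,.06,.1))"
```

```text
scene [347, 192, 20, 8, 88] [357.  195.7] [[-0.049, 0.232], [-0.038, 0.187], [-0.025, 0.135]] [138. 131. 118.]
scene [379, 198, 12, 8, 62] [385.4 201.8] [[0.058, 0.236], [0.065, 0.191], [0.072, 0.139]] [138. 131. 119.]
scene [345, 200, 20, 10, 131] [355.1 204.2] [[-0.041, 0.181], [-0.03, 0.138], [-0.017, 0.089]] [169. 160. 147.]
scene [374, 207, 14, 8, 72] [380.1 210.2] [[0.052, 0.181], [0.059, 0.139], [0.067, 0.089]] [141. 134. 120.]
scene [320, 209, 4, 10, 17] [322.1 212.9] [[-0.133, 0.09], [-0.119, 0.051], [-0.102, 0.007]] [132. 117. 108.]
scene [398, 213, 4, 10, 13] [399.6 218.4] [[0.126, 0.163], [0.13, 0.121], [0.134, 0.073]] [173. 153. 125.]
scene [311, 232, 7, 12, 20] [314.  237.6] [[-0.113, -0.035], [-0.099, -0.069], [-0.083, -0.108]] [149.  141.  121.5]
scene [388, 242, 4, 9, 12] [389.8 246.2] [[0.125, 0.018], [0.129, -0.018], [0.133, -0.06]] [163.  143.5 120. ]
top [292, 122, 19, 3, 19] [301.  122.7] [[0.115, 0.013], [0.105, 0.013], [0.094, 0.013]] [139. 122. 106.]
top [276, 148, 3, 20, 22] [277.4 157.2] [[0.022, 0.09], [0.015, 0.088], [0.008, 0.085]] [110.5 103.5  90. ]
top [278, 169, 3, 16, 18] [279.2 176.2] [[-0.033, 0.091], [-0.038, 0.088], [-0.044, 0.085]] [109.5 101.   84.5]
top [305, 202, 25, 8, 34] [317.9 206.9] [[-0.131, -0.01], [-0.133, -0.009], [-0.136, -0.008]] [113.5 101.   93. ]
top [284, 207, 19, 6, 29] [292.3 210. ] [[-0.132, 0.063], [-0.134, 0.062], [-0.137, 0.06]] [125. 109.  98.]
```

Request:
send_rows:
  motion:
    - {"x":0,"y":1.47,"z":-0.4,"rx":0,"ry":0,"rz":0,"jaw":0.5}
    - {"x":0,"y":1.96,"z":-0.31,"rx":0,"ry":0,"rz":0,"jaw":0.5}
    - {"x":0,"y":1.98,"z":-0.11,"rx":0,"ry":0,"rz":0,"jaw":0.5}
    - {"x":0,"y":1.97,"z":0.09,"rx":0,"ry":0,"rz":0,"jaw":0.5}
    - {"x":0,"y":1.96,"z":0.28,"rx":0,"ry":0,"rz":0,"jaw":0.5}

```text
clock: 43.8
tool_pos: [0.602, 0.0675, 0.2679]
eef_rot: [0.999, 0.05, 0.001, -0.001]
contact_force: [4.6, 1.7, -0.6]
opening: 0.136
finger_force: 15.0
```

```bash
python3 -c "
from cream import *
arc([1.1,1.0,.9,.8,.7,.6]);cream('top',(.08,.35),(.025,.06,.1))"
```

```text
phi 1.185528603130638 rad 0.1962787313432487 open 0.1359664564616146 [ 4.6  1.7 -0.6]
1.1 ty 1.68 tz 0.24
1.0 ty 1.86 tz 0.67
0.9 ty 1.79 tz 0.85
0.8 ty 1.70 tz 1.02
0.7 ty 1.58 tz 1.19
0.6 ty 1.46 tz 1.34
top [223, 144, 25, 15, 292] [235.4 150.7] [[0.054, 0.208], [0.046, 0.202], [0.037, 0.194]] [121.  112.  100.5]
top [244, 169, 16, 26, 330] [251.7 181.2] [[-0.039, 0.169], [-0.044, 0.165], [-0.049, 0.159]] [170.5 158.  142.5]
top [230, 174, 14, 24, 291] [236.2 185.6] [[-0.047, 0.214], [-0.051, 0.208], [-0.057, 0.201]] [118. 109.  98.]
```

All three posts lie in the bin, at riddle y 0.17–0.21. Bring the basket down.

Request:
send_rows:
  motion:
    - {"x":0,"y":1.68,"z":0.24,"rx":0,"ry":0,"rz":0,"jaw":0.5}
    - {"x":0,"y":1.86,"z":0.67,"rx":0,"ry":0,"rz":0,"jaw":0.5}
    - {"x":0,"y":1.79,"z":0.85,"rx":0,"ry":0,"rz":0,"jaw":0.5}
    - {"x":0,"y":1.7,"z":1.02,"rx":0,"ry":0,"rz":0,"jaw":0.5}
    - {"x":0,"y":1.58,"z":1.19,"rx":0,"ry":0,"rz":0,"jaw":0.5}

```text
clock: 44.35
tool_pos: [0.6103, -0.0194, 0.2265]
eef_rot: [0.999, 0.05, -0.0, 0.0]
contact_force: [2.8, 2.0, 0.1]
opening: 0.136
finger_force: 15.0
```

```bash
python3 -c "
from phi import *
arc([.6,.5,.4,.3,.2,.1,0])"
```

```text
phi 0.6901590447234708 rad 0.19753907327296655 open 0.1359308493162316 [2.8 2.  0.1]
0.6 ty 1.34 tz 1.17
0.5 ty 1.32 tz 1.48
0.4 ty 1.16 tz 1.60
0.3 ty 1.00 tz 1.71
0.2 ty 0.82 tz 1.80
0.1 ty 0.64 tz 1.87
0 ty 0.45 tz 1.93
```

Request:
send_rows:
  motion:
    - {"x":0,"y":1.34,"z":1.17,"rx":0,"ry":0,"rz":0,"jaw":0.5}
    - {"x":0,"y":1.32,"z":1.48,"rx":0,"ry":0,"rz":0,"jaw":0.5}
    - {"x":0,"y":1.16,"z":1.6,"rx":0,"ry":0,"rz":0,"jaw":0.5}
    - {"x":0,"y":1.0,"z":1.71,"rx":0,"ry":0,"rz":0,"jaw":0.5}
    - {"x":0,"y":0.82,"z":1.8,"rx":0,"ry":0,"rz":0,"jaw":0.5}

```text
clock: 44.85
tool_pos: [0.6156, -0.0755, 0.1475]
eef_rot: [0.999, 0.05, -0.001, 0.0]
contact_force: [2.1, 1.5, -1.1]
opening: 0.141
finger_force: 15.0
```

Request:
send_rows:
  motion:
    - {"x":0,"y":0.32,"z":0.93,"rx":0,"ry":0,"rz":0,"jaw":0.5}
    - {"x":0,"y":0.32,"z":0.93,"rx":0,"ry":0,"rz":0,"jaw":0.5}
    - {"x":0,"y":0.23,"z":0.95,"rx":0,"ry":0,"rz":0,"jaw":0.5}
    - {"x":0,"y":0.2,"z":0.8,"rx":0,"ry":0,"rz":0,"jaw":0.5}
    - {"x":0,"y":0,"z":0,"rx":0,"ry":0,"rz":0,"jaw":0.5}

```text
clock: 45.35
tool_pos: [0.6169, -0.0845, 0.1128]
eef_rot: [0.999, 0.05, -0.0, -0.0]
contact_force: [0.6, 1.6, -2.6]
opening: 0.141
finger_force: 15.0
```

Request:
send_rows:
  motion:
    - {"x":0,"y":0,"z":0,"rx":0,"ry":0,"rz":0,"jaw":0.5}
    - {"x":0,"y":0,"z":0,"rx":0,"ry":0,"rz":0,"jaw":4}
    - {"x":0,"y":0,"z":0,"rx":0,"ry":0,"rz":0,"jaw":4}
    - {"x":0,"y":0,"z":0,"rx":0,"ry":0,"rz":0,"jaw":4}
    - {"x":0,"y":0,"z":0,"rx":0,"ry":0,"rz":0,"jaw":4}

```text
clock: 45.85
tool_pos: [0.6172, -0.0852, 0.1131]
eef_rot: [0.999, 0.05, -0.0, 0.0]
contact_force: [0.3, 0.0, -0.4]
opening: 0.449
finger_force: 0.0
```

```bash
python3 -c "
from phi import *
arc([0]); print(go(rp(-.1315,.034),.28,.1))"
```

```text
phi 0.012385580177302763 rad 0.19745934002177912 open 0.449154191465515 [ 0.3  0.  -0.4]
0 ty 0.11 tz 0.23
(array([-13.24, -15.78, -16.7 ]), 'rz', np.float64(-0.0))
```

Request:
send_rows:
  motion:
    - {"x":0,"y":0,"z":-3,"rx":0,"ry":0,"rz":0,"jaw":4}
    - {"x":0,"y":0,"z":-4.5,"rx":0,"ry":0,"rz":0,"jaw":4}
    - {"x":0,"y":0,"z":-4.5,"rx":0,"ry":0,"rz":0,"jaw":4}
    - {"x":0,"y":0,"z":-4,"rx":0,"ry":0,"rz":0,"jaw":4}
    - {"x":-2,"y":-2.5,"z":-0.7,"rx":0,"ry":0,"rz":0,"jaw":4}

```text
clock: 46.35
tool_pos: [0.5997, -0.0661, 0.2854]
eef_rot: [0.999, 0.047, 0.006, 0.002]
contact_force: [1.2, 0.1, -0.8]
opening: 0.457
finger_force: 0.0
```

Request:
send_rows:
  motion:
    - {"x":-2.8,"y":-3.3,"z":0,"rx":0,"ry":0,"rz":0,"jaw":4}
    - {"x":-2.8,"y":-3.3,"z":0,"rx":0,"ry":0,"rz":0,"jaw":4}
    - {"x":-2.8,"y":-3.3,"z":0,"rx":0,"ry":0,"rz":0,"jaw":4}
    - {"x":-2.8,"y":-3.3,"z":0,"rx":0,"ry":0,"rz":0,"jaw":4}
    - {"x":0,"y":0,"z":0,"rx":0,"ry":0,"rz":0,"jaw":4}

```text
clock: 46.85
tool_pos: [0.4658, 0.0624, 0.2802]
eef_rot: [0.999, 0.054, -0.002, -0.001]
contact_force: [1.4, 1.1, 0.6]
opening: 0.454
finger_force: 0.0
```

```bash
python3 -c "
from phi import *
s=snapshot('wrist'); h=cv2.cvtColor(s['img'],cv2.COLOR_RGB2HSV).astype(int); m=(((h[...,0]<6)|(h[...,0]>174))&(h[...,1]>150)).astype('uint8')
k,l,st,c=cv2.connectedComponentsWithStats(m)
for i in range(1,k):
  if st[i][4]>30: print(st[i],c[i],[(Rm.T@(onz(s,[c[i]],z)[0,:2]-O)).round(4) for z in (.165,.2)])
print(tool()[0],go(rp(-.1315,.034),.148,.1))"
```

```text
[398 154  31  33 868] [413.02764977 170.22119816] [array([-0.116 , -0.0471]), array([-0.1086, -0.0367])]
[ 300  173   82   34 1377] [336.79230211 184.65577342] [array([-0.1298,  0.0203]), array([-0.1207,  0.0224])]
[0.46852112 0.06002229 0.28038078] (array([ 0.12,  0.15, 13.24]), 'rz', np.float64(0.005))
```

Request:
send_rows:
  motion:
    - {"x":0.1,"y":0.15,"z":3.5,"rx":0,"ry":0,"rz":0,"jaw":4}
    - {"x":0,"y":0,"z":3.5,"rx":0,"ry":0,"rz":0,"jaw":4}
    - {"x":0,"y":0,"z":3,"rx":0,"ry":0,"rz":0,"jaw":4}
    - {"x":0,"y":0,"z":2,"rx":0,"ry":0,"rz":0,"jaw":4}
    - {"x":0,"y":0,"z":1.2,"rx":0,"ry":0,"rz":0,"jaw":4}

```text
clock: 47.4
tool_pos: [0.4719, 0.0551, 0.1462]
eef_rot: [0.999, 0.049, -0.001, 0.001]
contact_force: [-0.7, -0.2, 0.3]
opening: 0.452
finger_force: 0.0
```

Request:
send_rows:
  motion:
    - {"x":0,"y":0,"z":0,"rx":0,"ry":0,"rz":0,"jaw":1}
    - {"x":0,"y":0,"z":0,"rx":0,"ry":0,"rz":0,"jaw":1}
    - {"x":0,"y":0,"z":0,"rx":0,"ry":0,"rz":0,"jaw":1}
    - {"x":0,"y":0,"z":0,"rx":0,"ry":0,"rz":0,"jaw":1}
    - {"x":0,"y":0,"z":0,"rx":0,"ry":0,"rz":0,"jaw":1}

```text
clock: 47.9
tool_pos: [0.4723, 0.0569, 0.1486]
eef_rot: [0.999, 0.05, 0.001, -0.0]
contact_force: [1.4, 1.2, -1.3]
opening: 0.196
finger_force: 15.0
```

```bash
python3 -c "
from phi import *
print(*phi(),go(rp(-.1315,-.005),.149,.1))"
```

```text
[0.4723 0.0569 0.1486] [-0.1291  0.0319] phi 0.8538622395922109 [ 1.4  1.2 -1.3] (array([-0.24,  3.69, -0.04]), 'rz', np.float64(-0.0))
```

Request:
send_rows:
  motion:
    - {"x":0,"y":0.9,"z":0,"rx":0,"ry":0,"rz":0,"jaw":1}
    - {"x":0,"y":0.9,"z":0,"rx":0,"ry":0,"rz":0,"jaw":1}
    - {"x":0,"y":0.9,"z":0,"rx":0,"ry":0,"rz":0,"jaw":1}
    - {"x":0,"y":0.7,"z":0,"rx":0,"ry":0,"rz":0,"jaw":1}
    - {"x":0,"y":0.35,"z":0,"rx":0,"ry":0,"rz":0,"jaw":1}

```text
clock: 48.4
tool_pos: [0.4759, 0.0216, 0.1485]
eef_rot: [0.999, 0.05, 0.001, -0.002]
contact_force: [-0.0, 14.7, 6.0]
opening: 0.195
finger_force: 15.0
```

Request:
send_rows:
  motion:
    - {"x":0,"y":0,"z":0,"rx":0,"ry":0,"rz":0,"jaw":1}
    - {"x":0,"y":0,"z":0,"rx":0,"ry":0,"rz":0,"jaw":1}
    - {"x":0,"y":0,"z":0,"rx":0,"ry":0,"rz":0,"jaw":1}
    - {"x":0,"y":0,"z":0,"rx":0,"ry":0,"rz":0,"jaw":1}
    - {"x":0,"y":0,"z":0,"rx":0,"ry":0,"rz":0,"jaw":1}

```text
clock: 48.9
tool_pos: [0.4759, 0.0217, 0.1485]
eef_rot: [0.999, 0.051, 0.001, -0.002]
contact_force: [-0.2, 8.1, 5.4]
opening: 0.2
finger_force: 15.0
```

```bash
python3 -c "
from phi import *
print(*phi())"
```

```text
[0.4759 0.0217 0.1485] [-0.1291 -0.0035] phi 0.5351983272394741 [-0.2  8.1  5.4]
```

The catch is against its stop at y=−3.5 mm, as at the start. Release, lift clear and verify.

Request:
send_rows:
  motion:
    - {"x":0,"y":0,"z":0,"rx":0,"ry":0,"rz":0,"jaw":4}
    - {"x":0,"y":0,"z":0,"rx":0,"ry":0,"rz":0,"jaw":4}
    - {"x":0,"y":0,"z":0,"rx":0,"ry":0,"rz":0,"jaw":4}
    - {"x":0,"y":0,"z":-2,"rx":0,"ry":0,"rz":0,"jaw":4}
    - {"x":0,"y":0,"z":-4,"rx":0,"ry":0,"rz":0,"jaw":4}

```text
clock: 49.4
tool_pos: [0.4724, 0.0181, 0.2064]
eef_rot: [0.999, 0.049, -0.004, 0.001]
contact_force: [1.3, -0.2, 0.7]
opening: 0.452
finger_force: 0.0
```

Request:
send_rows:
  motion:
    - {"x":0,"y":0,"z":-4,"rx":0,"ry":0,"rz":0,"jaw":4}
    - {"x":0,"y":0,"z":-3,"rx":0,"ry":0,"rz":0,"jaw":4}
    - {"x":-3,"y":3,"z":0,"rx":0,"ry":0,"rz":0,"jaw":4}
    - {"x":-2,"y":4,"z":0,"rx":0,"ry":0,"rz":0,"jaw":4}
    - {"x":0,"y":4,"z":0,"rx":0,"ry":0,"rz":0,"jaw":4}

```text
clock: 49.9
tool_pos: [0.4326, -0.0968, 0.278]
eef_rot: [0.999, 0.05, -0.002, 0.0]
contact_force: [1.0, -0.3, 0.9]
opening: 0.457
finger_force: 0.0
```

```bash
python3 -c "
from cream import *
import pickle
cream('top',(.08,.35),(.025,)); cream('scene',(.08,.35),(.025,))
def red(s):
  h=cv2.cvtColor(s['img'],cv2.COLOR_RGB2HSV).astype(int); m=(((h[...,0]<8)|(h[...,0]>172))&(h[...,1]>150)); m[:180]=0;m[225:]=0;m[:,:280]=0;m[:,360:]=0
  v=np.argwhere(m); return v.min(0),v.max(0),len(v)
def grn(s):
  h=cv2.cvtColor(s['img'],cv2.COLOR_RGB2HSV).astype(int); m=(h[...,0]>45)&(h[...,0]<85)&(h[...,1]>120); m[:110]=0;m[290:]=0;m[:,:300]=0
  v=np.argwhere(m); return v.mean(0),len(v)
a=pickle.load(open('s0.pkl','rb'))['top']; b=snapshot('top'); print(red(a),red(b),grn(a),grn(b))
h=cv2.cvtColor(b['img'],cv2.COLOR_RGB2HSV).astype(int)
for n,lo,hi in (('teal',85,100),('blue',104,122),('orange',8,17)):
  m=((h[...,0]>=lo)&(h[...,0]<=hi)&(h[...,1]>130)).astype('uint8'); k,l,st,c=cv2.connectedComponentsWithStats(m)
  for i in range(1,k):
    q=Rm.T@(onz(b,[c[i]],.0135)[0,:2]-O)
    if 3<=st[i][4]<40 and abs(q[0])<.1 and -.1<q[1]<.06: print(n,st[i][4],c[i].round(1),q.round(3))
d=np.abs(a['img'].astype(int)-b['img']).sum(2)
P={'bottle':(155,243),'vase':(150,163),'jar':(448,128),'bowl':(468,268),'knife':(225,285)}
for k,(u,v) in P.items(): print(k,d[v-14:v+14,u-14:u+14].mean().round(1))
print(get_state()['clock'],get_state()['contact_force'].round(1))
"
```

```text
top [224, 144, 24, 14, 289] [235.7 150.4] [[0.054, 0.207]] [117. 108.  97.]
top [244, 169, 17, 26, 314] [251.5 181.4] [[-0.039, 0.17]] [172.5 158.5 143. ]
top [230, 174, 14, 24, 277] [236.1 185.5] [[-0.046, 0.215]] [114. 106.  95.]
scene [345, 201, 20, 9, 94] [354.7 204.7] [[-0.041, 0.177]] [164.  156.  143.5]
scene [374, 208, 11, 7, 47] [379.1 210.7] [[0.049, 0.177]] [142. 134. 121.]
scene [397, 213, 7, 13, 19] [400.2 218.3] [[0.127, 0.164]] [185. 161. 134.]
(array([190, 310]), array([205, 339]), 212) (array([190, 310]), array([204, 339]), 195) (array([147.704, 357.44 ]), 125) (array([147.824, 357.536]), 125)
orange 5 [329.8 192.8] [-0.094 -0.048]
orange 5 [338.4 191.6] [-0.093 -0.073]
bottle 26.3
vase 20.9
jar 34.0
bowl 38.4
knife 38.9
50.05 [0.9 0.8 0.6]
```

```bash
python3 -c "
from plant import *
print(finish_job())"
```

```text
the job is handed in; nothing more can be done
None
```

I handed the job in at about 50 s: the three posts are in the bin, the basket is level, the catch is home, and all three beads were last seen in the tray just before I lowered the basket. No verdict came back, and I viewed 15 pictures, one over the limit of 14.

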